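# Fetch the mixer's cup head from behind the reagent bottles and press it on

## Robot

A 6-joint arm with a two-finger parallel gripper is mounted at the origin on the work surface. World frame = base frame: x ahead of the robot, y to its left, z up, the work surface at z = 0. Lengths are in m, angles in rad, forces in N, time in s.
With the tool pointing down it reaches from about 0.35 to 0.975 m from the base axis. Payload 4.9 kg.
Tool frame: the origin (TCP) lies on the centre line of the jaws, within the pads' length; the fingertips stand 14 mm ahead of it and the grasp point (between the pads) lies 5 mm behind it; z points along the fingers, y is the line along which they close (so a half turn about z gives the same grasp; the last joint's range is limited). The gripper opens to 85 mm and grips with 20 to 120 N. Pads are 22 mm wide; open, the fingers measure 114 mm over their backs; the gripper's body (76 mm by 85 mm) begins 54 mm behind the grasp point. The pads swing forward as they close: fully open they stand 13 mm farther back than shut.
Start: joints at [-1.302, 0.053, 1.613, -0, 1.476, -0.119], TCP at [0.236, -0.579, 0.245] pointing down, gripper open.
Joint ranges: [-3.01, 3.01], [-1.01, 2.22], [0.06, 2.58], [-1.02, 4.17], [0.09, 2.62], [-3.14, 3.14]. Speed limits (rad/s): [2.57, 2.57, 3.14, 3.14, 3.14, 3.14].

## Interface

Orientations are given as a unit quaternion [w, x, y, z].
In Python, from plant import * gives the robot as it stands.
- The arm moves only by the tool send_rows, never from a script. Its argument "steps" is a list of rows, each an object with "translation": the shift along the tool's x, y, z in cm, a list of three; "delta_rot": the turn, a rotation vector about the tool's x, y, z in rad, a list of three; "jaw": the finger opening in cm, from 0 to 8.54. In form: [{"translation": [dx, dy, dz], "delta_rot": [rx, ry, rz], "jaw": jaw}, ...]. A call has exactly 8 rows; each row is the pose to reach, as a shift and turn from the pose commanded when the call began, along the tool's axes at that moment; what a row does not reach only later rows make up. A row lasts 1/10 s, in which the tool goes at most 50 mm and 8.59 degrees, less where a joint would pass 70% of its speed; a pose out of reach is approached as far as the arm can. A call with a gripper value outside its range is refused whole. The fingers move at their own pace and stop on an object; the grip force is fixed at half the most. Time passes only in rows, so rows that repeat a pose let the fingers close, or fill a call up. It gives the time, the measured TCP pose, the force, the opening and the grip force at its end, in the units of the state.
- state(): the state, without advancing time (a new reading comes with each control period).
- grab_frame(name): name is "scene" or "top" or "wrist"; returns a dict with "pixels" (420x560x3 uint8, blue, green, red), "range_z" (420x560 float32, m along the optical axis (not along the pixel's ray), 0 where there is no reading), "fx", "fy", "cx", "cy" (pixels), "rvec" (rotation vector, rad) and "tvec" (3), from world to camera coordinates, as OpenCV has them. Camera axes: x right, y down, z forward; pixel columns grow to the right and rows downward; lengths in m; the calibration is good to about 2 mm. A picture is of the moment at which its call begins.
- job_done(): hands the job in; it is judged then, once.
The state is a dict: "time": time; "joint_pos": joint angles; "joint_vel": joint speeds; "joint_efforts": joint torques, N m; "tool_pos": TCP position; "tool_rot": TCP orientation; "contact_force": force on the tool from outside, world axes, zero at the start; "ft_torque": the same for the moment, N m; "gripper_width": opening from 0.0 (shut) to 1.0 (fully open); "grasp_force": force on a finger pad.
Only numpy, scipy, OpenCV 4.12 (cv2) and the standard library are available. Lean on these libraries where they do the work, as an engineer would, in place of code of your own. Each camera call takes 0.05 s, during which the arm holds its last target. There are 200 camera calls.

## Task

Fit the vortex mixer with its cup head, which stands at the back of the blue reagent tray, hemmed in by three capped bottles. First set all three bottles upright in the empty steel side tray, then fetch the cup head and press it, socket down, onto the mixer's tapered spigot until it is fully home and grips by itself; after that put each bottle back upright in the place in the blue tray where it stood. Leave the flat head and the small jar as they are.

Things in the scene. Friction and masses are not known exactly. Their poses are not given: they have to be found in the camera images.
- round_bottle: Round amber glass bottle with a paper band and black screw cap: body 44 mm across up to 96 mm, neck 26 mm, cap 30 mm across from 108 to 132 mm (its top). Origin: centre of the underside, z up. About 0.17 kg, loose in the blue tray. Grip it by the cap, with the fingertips above the body.
- square_bottle: Square white plastic bottle with a paper band and round grey cap: body 42 x 42 mm up to 94 mm, neck 26 mm, cap 34 mm across from 106 to 128 mm (its top). Origin: centre of the underside, z up. About 0.15 kg, loose in the blue tray. Grip it by the cap, with the fingertips above the body.
- slim_bottle: Slim translucent white dropper bottle with a paper band, the tallest: body 36 mm across up to 102 mm, neck 20 mm, white cap 24 mm across from 114 to 138 mm, with a thin nose 10 mm across above it up to 150 mm. Origin: centre of the underside, z up. About 0.12 kg, loose in the blue tray. Grip it by the cap, with the fingertips above the body.
- cup_head: The mixer's cup head, black rubber, 54 mm high, about 0.07 kg, upright at the middle of the blue tray's back, 8 mm from its wall. Above: a hollow-topped cup 44 mm across, parallel-sided from 32 to 54 mm. Below: a hub 31 mm across with a grey foot ring and a round socket open downwards (18.8 mm wide, 26 mm deep). Origin: centre of the underside (socket mouth), z up.
- flat_head: the mixer's other head, to be left alone: a flat black rubber disc 46 mm across on a short grey hub, 23 mm high in all, in a front corner of the blue tray. Origin: centre of the underside.
- small_jar: small clear jar with a white lid, 31 mm across and 37 mm high, to be left alone, in the other front corner of the blue tray. Origin: centre of the underside.
- reagent_tray: Open blue plastic tray, fixed, 135 mm (x) by 215 mm (y), 40 mm high; walls and floor 4 mm thick. Origin: centre of the underside, so things stand 4 mm above it; +x is its back, away from the robot. Places in its frame, within 4 mm: cup head x 33, y 0 mm; one bottle in front of it at x -20, y 0; one at each side of it at x 28, y +64 and -64.
- side_tray: Empty shallow stainless steel tray, fixed at the robot's left or right, 240 mm (x, long side) by 120 mm (y), floor and walls 2 mm thick, rim 14 mm high. Origin: centre of the underside. It takes the three bottles in a row along x, some 72 mm apart.
- spigot (a point): Foot of the vortex mixer's steel spigot (white and grey box 124 x 112 mm, fixed, across from the steel tray): on its axis, on the flat collar 33 mm across, 86 mm above the bench; z up. The split, sprung spigot tapers from 20 mm across near the collar to 14 mm at 13 mm up and a 7 mm nose at 22 mm. Set down lightly the cup head stops 5 mm above the collar; 12 to 18 N drive it home.

How it is judged:
By the outcome, as a careful person would: the job done as asked, in the order asked, and still so for the second after the job is handed in, with the robot touching nothing.
It also fails if it takes over 147 s, if anything falls off the work surface, if the arm or the gripper's body presses on something with over 40 N, if the wrist force passes 120 N, or if a joint passes its speed limit or range.

## Working session

There is one attempt and no reset: what is moved stays moved. The work goes in short steps, Python scripts to look and compute and a tool call to move; the robot and the scene stay as the last step left them, time stands still between calls to the robot, and variables do not carry over. Pictures are saved under pics/ and viewed, at most 14 in all, crops included, and the job is handed in when it is done.

Besides the shell and the picture viewer there is one more tool, called after "Request:" in YAML: its name, and indented under it one key for each argument. send_rows: Moves the arm, as the interface text tells. Its arguments: {"type":"object","properties":{"steps":{"type":"array","items":{"type":"object","properties":{"translation":{"type":"array","items":{"type":"number"}},"delta_rot":{"type":"array","items":{"type":"number"}},"jaw":{"type":"number"}}}}},"required":["steps"]}

```bash
mkdir -p pics; ls; cat > h.py <<'E'
from plant import *
import numpy as np, cv2
def cam(n):
    f=grab_frame(n); f['R']=cv2.Rodrigues(np.array(f['rvec'],float))[0]; f['t']=np.array(f['tvec'],float).ravel(); return f
def cloud(f):
    z=f['range_z'].astype(float); v,u=np.indices(z.shape)
    P=np.stack([(u-f['cx'])/f['fx']*z,(v-f['cy'])/f['fy']*z,z],-1)
    W=(P-f['t'])@f['R']; W[z<=0]=np.nan; return W
def ray(f,u,v,h):
    d=f['R'].T@np.array([(u-f['cx'])/f['fx'],(v-f['cy'])/f['fy'],1]); c=-f['R'].T@f['t']
    return c+d*(h-c[2])/d[2]
E
python3 - <<'E'
from h import *
for n in('top','scene'):
    f=cam(n); cv2.imwrite(f'pics/{n}0.png',f['pixels']); print(n,-f['R'].T@f['t'],f['fx'])
    np.savez(f'{n}0.npz',W=cloud(f),**f)
print(state())
E
```

```text
pics
top [ 0.34312561 -0.02582803  1.22392445] 512.134664811262
scene [ 0.99007865 -0.25058016  0.68504469] 424.8938314892109
{'time': 0.1, 'joint_pos': array([-1.30200673e+00,  5.33037573e-02,  1.61417762e+00,  1.37722100e-05,
        1.47600160e+00, -1.19005012e-01]), 'joint_vel': array([-2.47177535e-05, -2.31089774e-03, -3.82195358e-03,  9.17504183e-04,
        1.14846454e-03,  1.51862998e-05]), 'joint_efforts': array([-5.50532077e-04, -3.94900274e+01, -3.71363854e+01, -1.78148089e-04,
        3.90494184e-03, -5.31832370e-06]), 'tool_pos': array([ 0.2361971 , -0.57806005,  0.24416543]), 'tool_rot': array([-9.43025347e-04,  9.81260427e-01,  1.92683889e-01, -6.38838319e-05]), 'contact_force': array([-0.09142904, -0.16926299,  0.08559455]), 'ft_torque': array([-0.05414039, -0.10083999,  0.00378413]), 'grasp_force': 0.0, 'gripper_width': 0.9961007215026443}
```

View pics/top0.png

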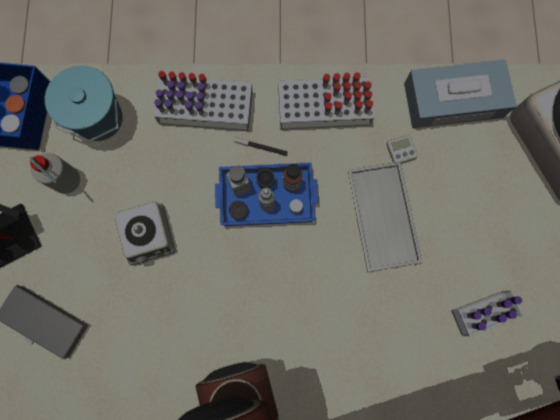

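View pics/scene0.png

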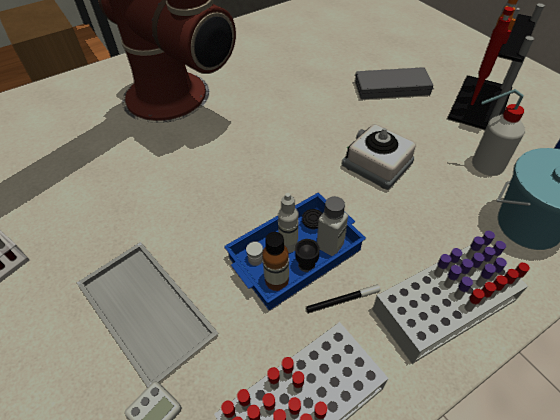

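The top view shows the tray centred near (267,195): square bottle at (237,178), cup head (265,179), round bottle (292,177), slim bottle (267,197). The mixer spigot is at about (140,230) and the steel tray at about (385,218). The scene view agrees.

```bash
python3 - <<'E'
from h import *
np.set_printoptions(precision=4,suppress=True)
D={n:np.load(n+'0.npz') for n in('top','scene')}
T=D['top'];W=T['W'];px=T['pixels']
hsv=cv2.cvtColor(px,cv2.COLOR_BGR2HSV)
# tray rim
m=(hsv[...,0]>105)&(hsv[...,0]<130)&(hsv[...,1]>120)&(abs(W[...,2]-.04)<.006)
m[:,:200]=0;m[:,335:]=0
p=W[m][:,:2];r=cv2.minAreaRect((p*1000).astype(np.float32));print('tray rim',r,m.sum())
# steel rim
q=np.nan_to_num(W)
m=(q[...,2]>.009)&(q[...,2]<.02);m[:, :340]=0;m[:,425:]=0;m[:160]=0;m[280:]=0
n,l,s,c=cv2.connectedComponentsWithStats(m.astype(np.uint8));k=1+s[1:,4].argmax()
r=cv2.minAreaRect((W[l==k][:,:2]*1000).astype(np.float32));print('steel',r,s[k])
for n in D:
    W=D[n]['W'];C=None
    for nm,(x,y),h in [('sq',(237,178),.13),('rd',(292,177),.134),('sl',(267,197),.14),('cup',(265,179),.058),('sp',(140,230),.1)]:
        c=ray(dict(T),x,y,h)
        d=np.hypot(W[...,0]-c[0],W[...,1]-c[1])<.035
        zz=W[d]; 
        for lo,hi in {'sq':[(.125,.14)],'rd':[(.129,.142)],'sl':[(.112,.141),(.143,.162)],'cup':[(.05,.064)],'sp':[(.08,.092),(.094,.115)]}[nm]:
            g=zz[(zz[:,2]>lo)&(zz[:,2]<hi)]
            if len(g)>3:
                e,rad=cv2.minEnclosingCircle((g[:,:2]*1000).astype(np.float32))
                print(n,nm,c[:2],lo,len(g),'circ',np.array(e),rad,'mean',g.mean(0),'zmax',g[:,2].max())
E
```

```text
tray rim ((617.6233520507812, 2.4589004516601562), (140.9114990234375, 240.38845825195312), 2.559561252593994) 972
steel ((575.1453857421875, -288.3655700683594), (256.4567565917969, 149.84744262695312), 9.150418281555176) [ 348  160   75  111 1026]
top sq [0.6313 0.0653] 0.125 181 circ [642.97    67.8832] 17.301477432250977 mean [0.6425 0.0673 0.1309] zmax 0.13591965280783877
top rd [ 0.6325 -0.056 ] 0.129 141 circ [650.2516 -58.9243] 14.928994178771973 mean [ 0.65   -0.059   0.1347] zmax 0.1391365070316715
top sl [ 0.5861 -0.0014] 0.112 63 circ [597.2191   1.927 ] 12.711793899536133 mean [0.5921 0.0018 0.1315] zmax 0.14080865191291875
top sl [ 0.5861 -0.0014] 0.143 33 circ [596.7718  -0.8934] 8.545345306396484 mean [0.5965 0.0005 0.1499] zmax 0.15759253061248632
top cup [0.6478 0.0054] 0.05 149 circ [653.0055   4.9576] 22.512969970703125 mean [0.6538 0.005  0.0558] zmax 0.06312472043844713
top sp [0.5199 0.2811] 0.08 288 circ [523.4797 287.3166] 29.36078643798828 mean [0.5241 0.287  0.0836] zmax 0.09144534349661504
top sp [0.5199 0.2811] 0.094 44 circ [523.9241 287.8879] 8.39525318
[... 290 characters left out ...]
0601  0.1356] zmax 0.1384879498921896
scene sl [ 0.5861 -0.0014] 0.112 158 circ [597.0566   0.5079] 11.692136764526367 mean [ 0.6023 -0.0029  0.1278] zmax 0.14088518878464518
scene sl [ 0.5861 -0.0014] 0.143 67 circ [596.2709   1.2949] 8.840526580810547 mean [ 0.5974 -0.0004  0.1485] zmax 0.15521555921246397
scene cup [0.6478 0.0054] 0.05 285 circ [642.6578   5.3533] 29.80086898803711 mean [0.6491 0.0054 0.0557] zmax 0.0639944501614488
scene sp [0.5199 0.2811] 0.08 255 circ [521.9102 287.8491] 26.499048233032227 mean [0.5254 0.2836 0.0841] zmax 0.09185316783571776
scene sp [0.5199 0.2811] 0.094 56 circ [522.1826 287.4813] 8.476112365722656 mean [0.524  0.2857 0.1011] zmax 0.10929191466862789
```

Request:
send_rows:
  steps:
    - {"translation": [1.7,-1.2,0],"delta_rot": [0,0,0.05],"jaw": 6}
    - {"translation": [5,-3.6,0],"delta_rot": [0,0,0.13],"jaw": 6}
    - {"translation": [8.8,-6.4,0],"delta_rot": [0,0,0.21],"jaw": 6}
    - {"translation": [12.7,-9.2,0],"delta_rot": [0,0,0.29],"jaw": 6}
    - {"translation": [16.6,-12,0],"delta_rot": [0,0,0.35],"jaw": 6}
    - {"translation": [20.4,-14.8,0],"delta_rot": [0,0,0.388],"jaw": 6}
    - {"translation": [24.2,-17.6,0],"delta_rot": [0,0,0.388],"jaw": 6}
    - {"translation": [27.6,-20,0],"delta_rot": [0,0,0.388],"jaw": 6}

```text
time: 0.9
tool_pos: [0.4168, -0.2868, 0.2449]
tool_rot: [-0.0, 1.0, 0.0, -0.0]
contact_force: [1.0, -0.3, -0.1]
gripper_width: 0.702
grasp_force: 0.0
```

Request:
send_rows:
  steps:
    - {"translation": [2.5,-4,0],"delta_rot": [0,0,0],"jaw": 5}
    - {"translation": [5,-8,0],"delta_rot": [0,0,0],"jaw": 5}
    - {"translation": [7.5,-12,0],"delta_rot": [0,0,0],"jaw": 5}
    - {"translation": [10,-16,0],"delta_rot": [0,0,0],"jaw": 5}
    - {"translation": [12.5,-20,0],"delta_rot": [0,0,0],"jaw": 5}
    - {"translation": [15,-24,0],"delta_rot": [0,0,0],"jaw": 5}
    - {"translation": [17,-27.5,0],"delta_rot": [0,0,0],"jaw": 5}
    - {"translation": [18.1,-29,0],"delta_rot": [0,0,0],"jaw": 5}

```text
time: 1.7
tool_pos: [0.5979, 0.0039, 0.2446]
tool_rot: [-0.0, 1.0, 0.002, -0.0]
contact_force: [0.2, -1.1, 0.4]
gripper_width: 0.585
grasp_force: 0.0
```

```bash
python3 - <<'E'
from h import *
s=state();print(s['tool_pos'],s['tool_rot'],s['joint_pos'],s['gripper_width'])
f=cam('wrist');cv2.imwrite('pics/w1.png',f['pixels']);W=cloud(f)
np.savez('w1.npz',W=W,**f);print(-f['R'].T@f['t'])
for n,c,lo,hi in(('sq',(.642,.067),.127,.136),('rd',(.6495,-.059),.13,.139),('sl',(.597,.001),.144,.158),('slc',(.597,.001),.13,.143)):
    d=(np.hypot(W[...,0]-c[0],W[...,1]-c[1])<.03)&(W[...,2]>lo)&(W[...,2]<hi);g=W[d]
    if len(g)>5:print(n,len(g),cv2.minEnclosingCircle((g[:,:2]*1000).astype(np.float32)),g.mean(0))
E
```

```text
[0.59791419 0.00388483 0.24459429] [-3.45426888e-04  9.99998686e-01  1.50580300e-03 -4.91217677e-04] [-1.18173435e-01 -9.86425267e-03  1.67760613e+00  5.71239480e-04
  1.47490868e+00  1.44955629e+00] 0.5845600757743161
[0.68042393 0.00457651 0.3740967 ]
sq 2090 ((641.6972045898438, 69.85191345214844), 16.952102661132812) [0.64231285 0.06923779 0.13282249]
rd 1746 ((649.4290771484375, -56.32726287841797), 14.926139831542969) [ 0.64985147 -0.0558038   0.13652936]
sl 425 ((596.9234008789062, 3.254013776779175), 9.111044883728027) [0.59846383 0.00360274 0.14959192]
slc 458 ((596.64111328125, 3.662895679473877), 11.700325012207031) [0.60112007 0.00368008 0.13933149]
```

View pics/w1.png

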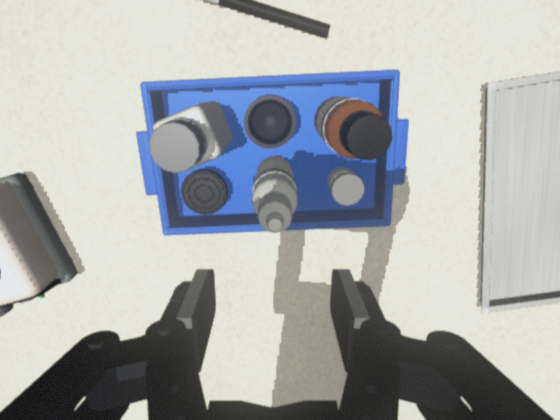

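The wrist view shows all items standing; slim bottle nose at (276,222), square cap (178,145), round cap (366,134). Positions agree within 3 mm.

Request:
send_rows:
  steps:
    - {"translation": [0,0,1.5],"delta_rot": [0,0,0],"jaw": 5}
    - {"translation": [0,0,4],"delta_rot": [0,0,0],"jaw": 5}
    - {"translation": [0,0,6.5],"delta_rot": [0,0,0],"jaw": 5}
    - {"translation": [0,0,9],"delta_rot": [0,0,0],"jaw": 5}
    - {"translation": [0,0,11],"delta_rot": [0,0,0],"jaw": 5}
    - {"translation": [0,0,12],"delta_rot": [0,0,0],"jaw": 5}
    - {"translation": [0,0,12],"delta_rot": [0,0,0],"jaw": 5}
    - {"translation": [0,0,12],"delta_rot": [0,0,0],"jaw": 5}

```text
time: 2.55
tool_pos: [0.5973, 0.0001, 0.1258]
tool_rot: [0.0, 1.0, -0.001, 0.0]
contact_force: [0.1, -0.6, 0.6]
gripper_width: 0.584
grasp_force: 0.0
```

Request:
send_rows:
  steps:
    - {"translation": [0,-0.1,0],"delta_rot": [0,0,0],"jaw": 1.5}
    - {"translation": [0,-0.1,0],"delta_rot": [0,0,0],"jaw": 1.5}
    - {"translation": [0,-0.1,0],"delta_rot": [0,0,0],"jaw": 1.5}
    - {"translation": [0,-0.1,0],"delta_rot": [0,0,0],"jaw": 1.5}
    - {"translation": [0,-0.1,0],"delta_rot": [0,0,0],"jaw": 1.5}
    - {"translation": [0,-0.1,0],"delta_rot": [0,0,0],"jaw": 1.5}
    - {"translation": [0,-0.1,0],"delta_rot": [0,0,0],"jaw": 1.5}
    - {"translation": [0,-0.1,0],"delta_rot": [0,0,0],"jaw": 1.5}

```text
time: 3.35
tool_pos: [0.5984, 0.002, 0.127]
tool_rot: [0.0, 1.0, 0.0, 0.001]
contact_force: [-0.4, 1.6, 5.7]
gripper_width: 0.262
grasp_force: 59.0
```

Request:
send_rows:
  steps:
    - {"translation": [0,0,-0.3],"delta_rot": [0,0,0],"jaw": 1.5}
    - {"translation": [0,0,-1.2],"delta_rot": [0,0,0],"jaw": 1.5}
    - {"translation": [0,0,-2.7],"delta_rot": [0,0,0],"jaw": 1.5}
    - {"translation": [0,0,-4.5],"delta_rot": [0,0,0],"jaw": 1.5}
    - {"translation": [0,0,-6.3],"delta_rot": [0,0,0],"jaw": 1.5}
    - {"translation": [0,0,-7.8],"delta_rot": [0,0,0],"jaw": 1.5}
    - {"translation": [0,0,-8.7],"delta_rot": [0,0,0],"jaw": 1.5}
    - {"translation": [0,0,-9],"delta_rot": [0,0,0],"jaw": 1.5}

```text
time: 4.15
tool_pos: [0.5978, 0.0018, 0.2171]
tool_rot: [0.0, 1.0, -0.0, 0.001]
contact_force: [-0.5, -0.9, -1.2]
gripper_width: 0.263
grasp_force: 58.7
```

Request:
send_rows:
  steps:
    - {"translation": [-0.2,0.6,0],"delta_rot": [0,0,0],"jaw": 1.5}
    - {"translation": [-0.6,2.0,0],"delta_rot": [0,0,0],"jaw": 1.5}
    - {"translation": [-1.3,4.2,0],"delta_rot": [0,0,0],"jaw": 1.5}
    - {"translation": [-2.1,6.8,0],"delta_rot": [0,0,0],"jaw": 1.5}
    - {"translation": [-2.9,9.4,0],"delta_rot": [0,0,0],"jaw": 1.5}
    - {"translation": [-3.7,12,0],"delta_rot": [0,0,0],"jaw": 1.5}
    - {"translation": [-4.5,14.6,0],"delta_rot": [0,0,0],"jaw": 1.5}
    - {"translation": [-5.3,17.2,0],"delta_rot": [0,0,0],"jaw": 1.5}

```text
time: 4.95
tool_pos: [0.5427, -0.1718, 0.214]
tool_rot: [-0.0, 1.0, -0.0, -0.001]
contact_force: [0.6, 0.4, -1.4]
gripper_width: 0.262
grasp_force: 58.8
```

Request:
send_rows:
  steps:
    - {"translation": [-0.8,2.6,0],"delta_rot": [0,0,0],"jaw": 1.5}
    - {"translation": [-1.6,5.2,0],"delta_rot": [0,0,0],"jaw": 1.5}
    - {"translation": [-2.4,7.8,0],"delta_rot": [0,0,0],"jaw": 1.5}
    - {"translation": [-3.1,10,0],"delta_rot": [0,0,0],"jaw": 1.5}
    - {"translation": [-3.6,11.6,0],"delta_rot": [0,0,0],"jaw": 1.5}
    - {"translation": [-3.9,12.6,0],"delta_rot": [0,0,0],"jaw": 1.5}
    - {"translation": [-4,13,0],"delta_rot": [0,0,0],"jaw": 1.5}
    - {"translation": [-4,13,0],"delta_rot": [0,0,0],"jaw": 1.5}

```text
time: 5.75
tool_pos: [0.5041, -0.3002, 0.215]
tool_rot: [-0.0, 1.0, -0.0, -0.0]
contact_force: [-0.1, -0.5, -1.7]
gripper_width: 0.262
grasp_force: 58.8
```

Request:
send_rows:
  steps:
    - {"translation": [0,0,1],"delta_rot": [0,0,0],"jaw": 1.5}
    - {"translation": [0,0,3],"delta_rot": [0,0,0],"jaw": 1.5}
    - {"translation": [0,0,5],"delta_rot": [0,0,0],"jaw": 1.5}
    - {"translation": [0,0,7],"delta_rot": [0,0,0],"jaw": 1.5}
    - {"translation": [0,0,8.2],"delta_rot": [0,0,0],"jaw": 1.5}
    - {"translation": [0,0,8.7],"delta_rot": [0,0,0],"jaw": 1.5}
    - {"translation": [0,0,8.9],"delta_rot": [0,0,0],"jaw": 1.5}
    - {"translation": [0,0,8.9],"delta_rot": [0,0,0],"jaw": 1.5}

```text
time: 6.55
tool_pos: [0.5046, -0.3002, 0.1269]
tool_rot: [0.0, 1.0, 0.0, 0.0]
contact_force: [0.4, -0.8, -1.7]
gripper_width: 0.262
grasp_force: 58.8
```

Request:
send_rows:
  steps:
    - {"translation": [0,0,0.05],"delta_rot": [0,0,0],"jaw": 1.5}
    - {"translation": [0,0,0.1],"delta_rot": [0,0,0],"jaw": 1.5}
    - {"translation": [0,0,0.15],"delta_rot": [0,0,0],"jaw": 1.5}
    - {"translation": [0,0,0.2],"delta_rot": [0,0,0],"jaw": 1.5}
    - {"translation": [0,0,0.2],"delta_rot": [0,0,0],"jaw": 1.5}
    - {"translation": [0,0,0.2],"delta_rot": [0,0,0],"jaw": 1.5}
    - {"translation": [0,0,0.2],"delta_rot": [0,0,0],"jaw": 1.5}
    - {"translation": [0,0,0.2],"delta_rot": [0,0,0],"jaw": 1.5}

```text
time: 7.35
tool_pos: [0.5046, -0.3003, 0.1251]
tool_rot: [0.0, 1.0, -0.0, 0.0]
contact_force: [-0.4, 0.6, 5.1]
gripper_width: 0.263
grasp_force: 59.3
```

Request:
send_rows:
  steps:
    - {"translation": [0,0,0],"delta_rot": [0,0,0],"jaw": 2.8}
    - {"translation": [0,0,0],"delta_rot": [0,0,0],"jaw": 4}
    - {"translation": [0,0,0],"delta_rot": [0,0,0],"jaw": 4.5}
    - {"translation": [0,0,-0.5],"delta_rot": [0,0,0],"jaw": 5}
    - {"translation": [0,0,-2],"delta_rot": [0,0,0],"jaw": 5}
    - {"translation": [0,0,-4.5],"delta_rot": [0,0,0],"jaw": 5}
    - {"translation": [0,0,-7],"delta_rot": [0,0,0],"jaw": 5}
    - {"translation": [0,0,-9],"delta_rot": [0,0,0],"jaw": 5}

```text
time: 8.15
tool_pos: [0.5048, -0.3005, 0.2176]
tool_rot: [0.001, 1.0, -0.0, 0.001]
contact_force: [0.4, -0.2, -0.4]
gripper_width: 0.587
grasp_force: 0.0
```

Request:
send_rows:
  steps:
    - {"translation": [1,-1.7,0],"delta_rot": [0,0,0],"jaw": 5.5}
    - {"translation": [3,-5,0],"delta_rot": [0,0,0],"jaw": 5.5}
    - {"translation": [5.2,-8.7,0],"delta_rot": [0,0,0],"jaw": 5.5}
    - {"translation": [7.5,-12.5,0],"delta_rot": [0,0,0],"jaw": 5.5}
    - {"translation": [9.8,-16.3,0],"delta_rot": [0,0,0],"jaw": 5.5}
    - {"translation": [12,-20,0],"delta_rot": [0,0,0],"jaw": 5.5}
    - {"translation": [13.8,-23,0],"delta_rot": [0,0,0],"jaw": 5.5}
    - {"translation": [14.5,-24.2,0],"delta_rot": [0,0,0],"jaw": 5.5}

```text
time: 8.95
tool_pos: [0.6507, -0.0553, 0.2159]
tool_rot: [-0.0, 1.0, 0.001, 0.001]
contact_force: [-0.2, -0.1, -0.1]
gripper_width: 0.641
grasp_force: 0.0
```

Request:
send_rows:
  steps:
    - {"translation": [0,0,0],"delta_rot": [0,0,0],"jaw": 5.5}
    - {"translation": [0,0,1.5],"delta_rot": [0,0,0],"jaw": 5.5}
    - {"translation": [0,0,4],"delta_rot": [0,0,0],"jaw": 5.5}
    - {"translation": [0,0,6.5],"delta_rot": [0,0,0],"jaw": 5.5}
    - {"translation": [0,0,8.5],"delta_rot": [0,0,0],"jaw": 5.5}
    - {"translation": [0,0,9.4],"delta_rot": [0,0,0],"jaw": 5.5}
    - {"translation": [0,0,9.5],"delta_rot": [0,0,0],"jaw": 5.5}
    - {"translation": [0,0,9.5],"delta_rot": [0,0,0],"jaw": 5.5}

```text
time: 9.75
tool_pos: [0.6493, -0.059, 0.1197]
tool_rot: [0.0, 1.0, -0.001, 0.0]
contact_force: [-0.4, 0.4, 0.5]
gripper_width: 0.642
grasp_force: 0.0
```

Request:
send_rows:
  steps:
    - {"translation": [0,-0.1,0],"delta_rot": [0,0,0],"jaw": 2}
    - {"translation": [0,-0.1,0],"delta_rot": [0,0,0],"jaw": 2}
    - {"translation": [0,-0.1,0],"delta_rot": [0,0,0],"jaw": 2}
    - {"translation": [0,-0.1,0],"delta_rot": [0,0,0],"jaw": 2}
    - {"translation": [0,-0.1,0],"delta_rot": [0,0,0],"jaw": 2}
    - {"translation": [0,-0.1,0],"delta_rot": [0,0,0],"jaw": 2}
    - {"translation": [0,-0.1,0],"delta_rot": [0,0,0],"jaw": 2}
    - {"translation": [0,-0.1,0],"delta_rot": [0,0,0],"jaw": 2}

```text
time: 10.55
tool_pos: [0.6504, -0.0574, 0.1212]
tool_rot: [0.0, 1.0, -0.0, 0.002]
contact_force: [0.2, -0.3, 6.7]
gripper_width: 0.333
grasp_force: 59.5
```

Request:
send_rows:
  steps:
    - {"translation": [0,0,-0.3],"delta_rot": [0,0,0],"jaw": 2}
    - {"translation": [0,0,-1.2],"delta_rot": [0,0,0],"jaw": 2}
    - {"translation": [0,0,-2.7],"delta_rot": [0,0,0],"jaw": 2}
    - {"translation": [0,0,-4.5],"delta_rot": [0,0,0],"jaw": 2}
    - {"translation": [0,0,-6.3],"delta_rot": [0,0,0],"jaw": 2}
    - {"translation": [0,0,-7.8],"delta_rot": [0,0,0],"jaw": 2}
    - {"translation": [0,0,-8.7],"delta_rot": [0,0,0],"jaw": 2}
    - {"translation": [0,0,-9],"delta_rot": [0,0,0],"jaw": 2}

```text
time: 11.35
tool_pos: [0.65, -0.0572, 0.2116]
tool_rot: [0.0, 1.0, -0.0, 0.001]
contact_force: [-0.1, 0.7, -1.2]
gripper_width: 0.334
grasp_force: 59.2
```

Request:
send_rows:
  steps:
    - {"translation": [0,0.8,0],"delta_rot": [0,0,0],"jaw": 2}
    - {"translation": [-0.1,3,0],"delta_rot": [0,0,0],"jaw": 2}
    - {"translation": [-0.1,6.5,0],"delta_rot": [0,0,0],"jaw": 2}
    - {"translation": [-0.2,10.5,0],"delta_rot": [0,0,0],"jaw": 2}
    - {"translation": [-0.3,14.5,0],"delta_rot": [0,0,0],"jaw": 2}
    - {"translation": [-0.3,18.5,0],"delta_rot": [0,0,0],"jaw": 2}
    - {"translation": [-0.4,21.2,0],"delta_rot": [0,0,0],"jaw": 2}
    - {"translation": [-0.4,22,0],"delta_rot": [0,0,0],"jaw": 2}

```text
time: 12.15
tool_pos: [0.6439, -0.2805, 0.2075]
tool_rot: [-0.0, 1.0, -0.002, -0.001]
contact_force: [-0.2, 0.8, -2.4]
gripper_width: 0.335
grasp_force: 59.4
```

Request:
send_rows:
  steps:
    - {"translation": [0,0,0],"delta_rot": [0,0,0],"jaw": 2}
    - {"translation": [0,0,1.5],"delta_rot": [0,0,0],"jaw": 2}
    - {"translation": [0,0,3.5],"delta_rot": [0,0,0],"jaw": 2}
    - {"translation": [0,0,5.5],"delta_rot": [0,0,0],"jaw": 2}
    - {"translation": [0,0,7.5],"delta_rot": [0,0,0],"jaw": 2}
    - {"translation": [0,0,8.5],"delta_rot": [0,0,0],"jaw": 2}
    - {"translation": [0,0,8.9],"delta_rot": [0,0,0],"jaw": 2}
    - {"translation": [0,0,8.9],"delta_rot": [0,0,0],"jaw": 2}

```text
time: 12.95
tool_pos: [0.6455, -0.2762, 0.1202]
tool_rot: [-0.0, 1.0, 0.001, 0.0]
contact_force: [0.0, 0.2, -2.6]
gripper_width: 0.33
grasp_force: 59.5
```

Request:
send_rows:
  steps:
    - {"translation": [0,0,0.05],"delta_rot": [0,0,0],"jaw": 2}
    - {"translation": [0,0,0.1],"delta_rot": [0,0,0],"jaw": 2}
    - {"translation": [0,0,0.15],"delta_rot": [0,0,0],"jaw": 2}
    - {"translation": [0,0,0.2],"delta_rot": [0,0,0],"jaw": 2}
    - {"translation": [0,0,0.2],"delta_rot": [0,0,0],"jaw": 2}
    - {"translation": [0,0,0.2],"delta_rot": [0,0,0],"jaw": 2}
    - {"translation": [0,0,0.2],"delta_rot": [0,0,0],"jaw": 2}
    - {"translation": [0,0,0.2],"delta_rot": [0,0,0],"jaw": 2}

```text
time: 13.75
tool_pos: [0.6456, -0.2773, 0.1192]
tool_rot: [0.0, 1.0, -0.0, 0.001]
contact_force: [-1.9, 0.7, 5.1]
gripper_width: 0.337
grasp_force: 60.1
```

Request:
send_rows:
  steps:
    - {"translation": [0,0,0],"delta_rot": [0,0,0],"jaw": 3.5}
    - {"translation": [0,0,0],"delta_rot": [0,0,0],"jaw": 4.5}
    - {"translation": [0,0,0],"delta_rot": [0,0,0],"jaw": 5}
    - {"translation": [0,0,-0.5],"delta_rot": [0,0,0],"jaw": 5.5}
    - {"translation": [0,0,-2],"delta_rot": [0,0,0],"jaw": 5.5}
    - {"translation": [0,0,-4.5],"delta_rot": [0,0,0],"jaw": 5.5}
    - {"translation": [0,0,-7],"delta_rot": [0,0,0],"jaw": 5.5}
    - {"translation": [0,0,-9],"delta_rot": [0,0,0],"jaw": 5.5}

```text
time: 14.55
tool_pos: [0.6459, -0.2775, 0.2119]
tool_rot: [0.001, 1.0, -0.0, 0.001]
contact_force: [0.1, -0.6, -0.4]
gripper_width: 0.643
grasp_force: 0.0
```

Request:
send_rows:
  steps:
    - {"translation": [0,-2,0],"delta_rot": [0,0,0],"jaw": 6}
    - {"translation": [0,-6.5,0],"delta_rot": [0,0,0],"jaw": 6}
    - {"translation": [-0.1,-11.3,0],"delta_rot": [0,0,0],"jaw": 6}
    - {"translation": [-0.2,-16,0],"delta_rot": [0,0,0],"jaw": 6}
    - {"translation": [-0.2,-21,0],"delta_rot": [0,0,0],"jaw": 6}
    - {"translation": [-0.3,-26,0],"delta_rot": [0,0,0],"jaw": 6}
    - {"translation": [-0.4,-31,0],"delta_rot": [0,0,0],"jaw": 6}
    - {"translation": [-0.4,-34.5,0],"delta_rot": [0,0,0],"jaw": 6}

```text
time: 15.35
tool_pos: [0.6398, 0.0722, 0.2078]
tool_rot: [-0.001, 1.0, 0.001, -0.001]
contact_force: [0.8, 0.1, 0.2]
gripper_width: 0.701
grasp_force: 0.0
```

Request:
send_rows:
  steps:
    - {"translation": [0,0,0],"delta_rot": [0,0,0],"jaw": 6}
    - {"translation": [0,0,0.3],"delta_rot": [0,0,0],"jaw": 6}
    - {"translation": [0,0,2],"delta_rot": [0,0,0],"jaw": 6}
    - {"translation": [0,0,4.5],"delta_rot": [0,0,0],"jaw": 6}
    - {"translation": [0,0,7],"delta_rot": [0,0,0],"jaw": 6}
    - {"translation": [0,0,8.5],"delta_rot": [0,0,0],"jaw": 6}
    - {"translation": [0,0,9],"delta_rot": [0,0,0],"jaw": 6}
    - {"translation": [0,0,9],"delta_rot": [0,0,0],"jaw": 6}

```text
time: 16.15
tool_pos: [0.6407, 0.0672, 0.1171]
tool_rot: [-0.0, 1.0, -0.001, -0.001]
contact_force: [0.5, -0.0, 0.2]
gripper_width: 0.702
grasp_force: 0.0
```

Request:
send_rows:
  steps:
    - {"translation": [0.1,-0.1,-0.1],"delta_rot": [0,0,0],"jaw": 6}
    - {"translation": [0.1,-0.1,-0.1],"delta_rot": [0,0,0],"jaw": 2}
    - {"translation": [0.1,-0.1,-0.1],"delta_rot": [0,0,0],"jaw": 2}
    - {"translation": [0.1,-0.1,-0.1],"delta_rot": [0,0,0],"jaw": 2}
    - {"translation": [0.1,-0.1,-0.1],"delta_rot": [0,0,0],"jaw": 2}
    - {"translation": [0.1,-0.1,-0.1],"delta_rot": [0,0,0],"jaw": 2}
    - {"translation": [0.1,-0.1,-0.1],"delta_rot": [0,0,0],"jaw": 2}
    - {"translation": [0.1,-0.1,-0.1],"delta_rot": [0,0,0],"jaw": 2}

```text
time: 16.95
tool_pos: [0.6436, 0.069, 0.1213]
tool_rot: [-0.0, 1.0, -0.0, 0.002]
contact_force: [0.9, -0.1, 6.5]
gripper_width: 0.38
grasp_force: 60.2
```

Request:
send_rows:
  steps:
    - {"translation": [0,0,-0.3],"delta_rot": [0,0,0],"jaw": 2}
    - {"translation": [0,0,-1.2],"delta_rot": [0,0,0],"jaw": 2}
    - {"translation": [0,0,-2.7],"delta_rot": [0,0,0],"jaw": 2}
    - {"translation": [0,0,-4.5],"delta_rot": [0,0,0],"jaw": 2}
    - {"translation": [0,0,-6.3],"delta_rot": [0,0,0],"jaw": 2}
    - {"translation": [0,0,-7.8],"delta_rot": [0,0,0],"jaw": 2}
    - {"translation": [0,0,-8.7],"delta_rot": [0,0,0],"jaw": 2}
    - {"translation": [0,0,-9],"delta_rot": [0,0,0],"jaw": 2}

```text
time: 17.75
tool_pos: [0.6431, 0.0689, 0.2116]
tool_rot: [0.0, 1.0, -0.0, 0.001]
contact_force: [1.0, -0.2, -1.4]
gripper_width: 0.381
grasp_force: 59.8
```

Request:
send_rows:
  steps:
    - {"translation": [-0.6,0.7,0],"delta_rot": [0,0,0],"jaw": 2}
    - {"translation": [-1.8,2.5,0],"delta_rot": [0,0,0],"jaw": 2}
    - {"translation": [-3.2,5,0],"delta_rot": [0,0,0],"jaw": 2}
    - {"translation": [-4.6,8,0],"delta_rot": [0,0,0],"jaw": 2}
    - {"translation": [-5.8,11,0],"delta_rot": [0,0,0],"jaw": 2}
    - {"translation": [-6.5,14,0],"delta_rot": [0,0,0],"jaw": 2}
    - {"translation": [-6.8,17,0],"delta_rot": [0,0,0],"jaw": 2}
    - {"translation": [-6.8,20,0],"delta_rot": [0,0,0],"jaw": 2}

```text
time: 18.55
tool_pos: [0.5725, -0.1323, 0.2078]
tool_rot: [-0.0, 1.0, -0.0, -0.001]
contact_force: [0.1, 0.4, -0.1]
gripper_width: 0.377
grasp_force: 59.7
```

Request:
send_rows:
  steps:
    - {"translation": [0,3,0],"delta_rot": [0,0,0],"jaw": 2}
    - {"translation": [0,6,0],"delta_rot": [0,0,0],"jaw": 2}
    - {"translation": [0,9,0],"delta_rot": [0,0,0],"jaw": 2}
    - {"translation": [0,11.8,0],"delta_rot": [0,0,0],"jaw": 2}
    - {"translation": [0,14,0],"delta_rot": [0,0,0],"jaw": 2}
    - {"translation": [0,15.3,0],"delta_rot": [0,0,0],"jaw": 2}
    - {"translation": [0,15.7,0],"delta_rot": [0,0,0],"jaw": 2}
    - {"translation": [0,15.7,0],"delta_rot": [0,0,0],"jaw": 2}

```text
time: 19.35
tool_pos: [0.5738, -0.2879, 0.2086]
tool_rot: [-0.001, 1.0, -0.0, -0.001]
contact_force: [0.3, 0.4, -1.9]
gripper_width: 0.382
grasp_force: 59.7
```

Request:
send_rows:
  steps:
    - {"translation": [0,0,0.5],"delta_rot": [0,0,0],"jaw": 2}
    - {"translation": [0,0,2],"delta_rot": [0,0,0],"jaw": 2}
    - {"translation": [0,0,4],"delta_rot": [0,0,0],"jaw": 2}
    - {"translation": [0,0,6],"delta_rot": [0,0,0],"jaw": 2}
    - {"translation": [0,0,7.7],"delta_rot": [0,0,0],"jaw": 2}
    - {"translation": [0,0,8.5],"delta_rot": [0,0,0],"jaw": 2}
    - {"translation": [0,0,8.8],"delta_rot": [0,0,0],"jaw": 2}
    - {"translation": [0,0,8.8],"delta_rot": [0,0,0],"jaw": 2}

```text
time: 20.15
tool_pos: [0.5743, -0.288, 0.1212]
tool_rot: [-0.0, 1.0, -0.0, -0.0]
contact_force: [-0.9, 0.0, -1.6]
gripper_width: 0.377
grasp_force: 59.7
```

Request:
send_rows:
  steps:
    - {"translation": [0,0,0.05],"delta_rot": [0,0,0],"jaw": 2}
    - {"translation": [0,0,0.1],"delta_rot": [0,0,0],"jaw": 2}
    - {"translation": [0,0,0.15],"delta_rot": [0,0,0],"jaw": 2}
    - {"translation": [0,0,0.2],"delta_rot": [0,0,0],"jaw": 2}
    - {"translation": [0,0,0.2],"delta_rot": [0,0,0],"jaw": 2}
    - {"translation": [0,0,0.2],"delta_rot": [0,0,0],"jaw": 2}
    - {"translation": [0,0,0.2],"delta_rot": [0,0,0],"jaw": 2}
    - {"translation": [0,0,0.2],"delta_rot": [0,0,0],"jaw": 2}

```text
time: 20.95
tool_pos: [0.5742, -0.2881, 0.1194]
tool_rot: [0.0, 1.0, -0.0, 0.0]
contact_force: [-0.2, 0.4, -0.3]
gripper_width: 0.376
grasp_force: 59.7
```

Request:
send_rows:
  steps:
    - {"translation": [0,0,0.1],"delta_rot": [0,0,0],"jaw": 2}
    - {"translation": [0,0,0.1],"delta_rot": [0,0,0],"jaw": 2}
    - {"translation": [0,0,0.1],"delta_rot": [0,0,0],"jaw": 4}
    - {"translation": [0,0,0.1],"delta_rot": [0,0,0],"jaw": 5}
    - {"translation": [0,0,0.1],"delta_rot": [0,0,0],"jaw": 6}
    - {"translation": [0,0,-2],"delta_rot": [0,0,0],"jaw": 6}
    - {"translation": [0,0,-5],"delta_rot": [0,0,0],"jaw": 6}
    - {"translation": [0,0,-9],"delta_rot": [0,0,0],"jaw": 6}

```text
time: 21.75
tool_pos: [0.5729, -0.2873, 0.2074]
tool_rot: [-0.001, 1.0, -0.0, -0.002]
contact_force: [-0.5, -0.2, -0.6]
gripper_width: 0.703
grasp_force: 0.0
```

Request:
send_rows:
  steps:
    - {"translation": [0.5,-2,0],"delta_rot": [0,0,0],"jaw": 7}
    - {"translation": [1.7,-6,0],"delta_rot": [0,0,0],"jaw": 7}
    - {"translation": [3,-11,0],"delta_rot": [0,0,0],"jaw": 7}
    - {"translation": [4.3,-15.5,0],"delta_rot": [0,0,0],"jaw": 7}
    - {"translation": [5.5,-20,0],"delta_rot": [0,0,0],"jaw": 7}
    - {"translation": [6.7,-24,0],"delta_rot": [0,0,0],"jaw": 7}
    - {"translation": [7.5,-27.5,0],"delta_rot": [0,0,0],"jaw": 7}
    - {"translation": [7.8,-29.4,0],"delta_rot": [0,0,0],"jaw": 7}

```text
time: 22.55
tool_pos: [0.6525, 0.0086, 0.209]
tool_rot: [-0.0, 1.0, 0.001, -0.0]
contact_force: [-0.1, -0.1, -0.1]
gripper_width: 0.821
grasp_force: 0.0
```

Request:
send_rows:
  steps:
    - {"translation": [0,0,0],"delta_rot": [0,0,0],"jaw": 7}
    - {"translation": [0,0,0],"delta_rot": [0,0,0],"jaw": 7}
    - {"translation": [0,0,0],"delta_rot": [0,0,0],"jaw": 7}
    - {"translation": [0,0,0],"delta_rot": [0,0,0],"jaw": 7}
    - {"translation": [0,0,0],"delta_rot": [0,0,0],"jaw": 7}
    - {"translation": [0,0,0],"delta_rot": [0,0,0],"jaw": 7}
    - {"translation": [0,0,0],"delta_rot": [0,0,0],"jaw": 7}
    - {"translation": [0,0,0],"delta_rot": [0,0,0],"jaw": 7}

```text
time: 23.35
tool_pos: [0.6523, 0.0057, 0.2093]
tool_rot: [-0.0, 1.0, -0.0, 0.0]
contact_force: [0.3, -0.3, -0.3]
gripper_width: 0.817
grasp_force: 0.0
```

```bash
python3 - <<'E'
from h import *
s=state();print(s['tool_pos'],s['tool_rot'],s['joint_pos'])
f=cam('wrist');cv2.imwrite('pics/w2.png',f['pixels'])
W=cloud(f);m=(np.hypot(W[...,0]-.652,W[...,1]-.006)<.04)&(W[...,2]>.05)&(W[...,2]<.065)
print(cv2.minEnclosingCircle((W[m][:,:2]*1000).astype(np.float32)),W[m].mean(0))
f=cam('top');W=cloud(f)
m=(np.hypot(W[...,0]-.652,W[...,1]-.006)<.04)&(W[...,2]>.05)&(W[...,2]<.065)
print(m.sum(),W[m].mean(0))
q=np.nan_to_num(W)
for n,c,lo in(('sq',(.574,-.288),.12),('rd',(.6455,-.277),.124),('sl',(.5045,-.300),.144)):
    d=(np.hypot(q[...,0]-c[0],q[...,1]-c[1])<.05)&(q[...,2]>lo)&(q[...,2]<.16);print(n,d.sum(),W[d].mean(0) if d.any() else 0)
cv2.imwrite('pics/t2.png',cv2.resize(f['pixels'][130:300,80:440],None,fx=2.2,fy=2.2))
E
```

```text
[0.65227797 0.00574008 0.20932652] [-6.45972374e-06  9.99999979e-01 -2.04535457e-04  2.48536626e-05] [-1.05205095e-01  1.39295103e-01  1.58095046e+00  1.82616950e-05
  1.42129901e+00  1.46599758e+00]
((651.5902709960938, 7.708225727081299), 22.131460189819336) [0.6511609  0.00791017 0.05641845]
0 [nan nan nan]
sq 194 [ 0.5735555  -0.28860393  0.12856299]
rd 149 [ 0.64505841 -0.27784094  0.1326027 ]
sl 26 [ 0.50387194 -0.29960357  0.14911026]<stdin>:8: RuntimeWarning: Mean of empty slice.
  ret = um.true_divide(
```

View pics/w2.png

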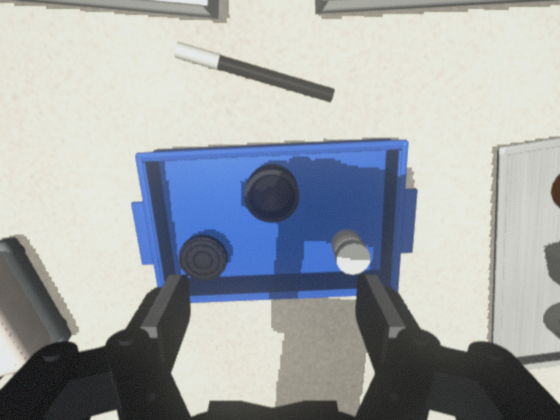

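View pics/t2.png

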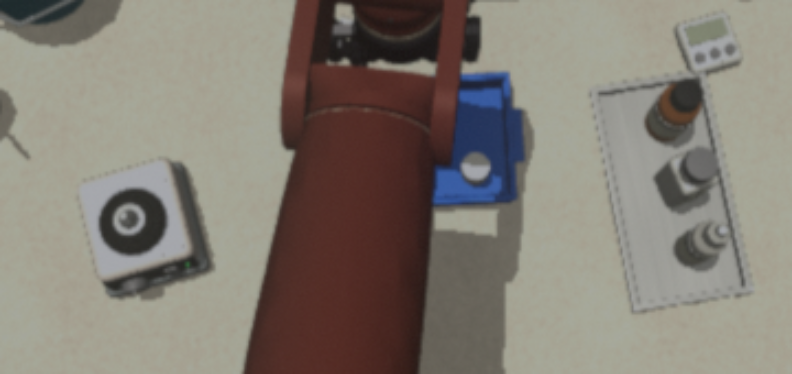

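The wrist view shows only the cup head (271,193), the flat head (203,257) and the jar (352,255) left in the tray. The top view shows all three bottles upright in the steel tray.

Request:
send_rows:
  steps:
    - {"translation": [0,0,2],"delta_rot": [0,0,0],"jaw": 7}
    - {"translation": [0,-0.1,5],"delta_rot": [0,0,0],"jaw": 7}
    - {"translation": [0,-0.1,8],"delta_rot": [0,0,0],"jaw": 7}
    - {"translation": [0,-0.1,11],"delta_rot": [0,0,0],"jaw": 7}
    - {"translation": [0,-0.1,13.5],"delta_rot": [0,0,0],"jaw": 7}
    - {"translation": [0,-0.1,15.5],"delta_rot": [0,0,0],"jaw": 7}
    - {"translation": [0,-0.1,16.5],"delta_rot": [0,0,0],"jaw": 7}
    - {"translation": [0,-0.1,16.5],"delta_rot": [0,0,0],"jaw": 7}

```text
time: 24.25
tool_pos: [0.651, 0.0071, 0.0425]
tool_rot: [-0.0, 1.0, -0.0, -0.002]
contact_force: [0.4, 0.6, -0.0]
gripper_width: 0.825
grasp_force: 0.0
```

Request:
send_rows:
  steps:
    - {"translation": [0,0,0],"delta_rot": [0,0,0],"jaw": 7}
    - {"translation": [0,0,0],"delta_rot": [0,0,0],"jaw": 5}
    - {"translation": [0,0,0],"delta_rot": [0,0,0],"jaw": 3}
    - {"translation": [0,0,0],"delta_rot": [0,0,0],"jaw": 3}
    - {"translation": [0,0,0],"delta_rot": [0,0,0],"jaw": 3}
    - {"translation": [0,0,0],"delta_rot": [0,0,0],"jaw": 3}
    - {"translation": [0,0,0],"delta_rot": [0,0,0],"jaw": 3}
    - {"translation": [0,0,0],"delta_rot": [0,0,0],"jaw": 3}

```text
time: 25.05
tool_pos: [0.6538, 0.0067, 0.0464]
tool_rot: [0.0, 1.0, -0.0, 0.002]
contact_force: [-0.1, 0.7, 6.5]
gripper_width: 0.498
grasp_force: 61.1
```

Request:
send_rows:
  steps:
    - {"translation": [0,0,-0.5],"delta_rot": [0,0,0],"jaw": 3}
    - {"translation": [0,0,-2],"delta_rot": [0,0,0],"jaw": 3}
    - {"translation": [0,0,-4],"delta_rot": [0,0,0],"jaw": 3}
    - {"translation": [0,0,-7],"delta_rot": [0,0,0],"jaw": 3}
    - {"translation": [0,0,-10],"delta_rot": [0,0,0],"jaw": 3}
    - {"translation": [0,0,-12.5],"delta_rot": [0,0,0],"jaw": 3}
    - {"translation": [0,0,-14.5],"delta_rot": [0,0,0],"jaw": 3}
    - {"translation": [0,0,-15],"delta_rot": [0,0,0],"jaw": 3}

```text
time: 25.85
tool_pos: [0.6537, 0.0068, 0.1986]
tool_rot: [0.0, 1.0, -0.0, 0.003]
contact_force: [-0.0, 0.1, 0.8]
gripper_width: 0.494
grasp_force: 60.9
```

Request:
send_rows:
  steps:
    - {"translation": [-0.7,-1.5,0],"delta_rot": [0,0,0],"jaw": 3}
    - {"translation": [-2.2,-5,0],"delta_rot": [0,0,0],"jaw": 3}
    - {"translation": [-4,-9,0],"delta_rot": [0,0,0],"jaw": 3}
    - {"translation": [-5.8,-13,0],"delta_rot": [0,0,0],"jaw": 3}
    - {"translation": [-7.6,-17,0],"delta_rot": [0,0,0],"jaw": 3}
    - {"translation": [-9.4,-21,0],"delta_rot": [0,0,0],"jaw": 3}
    - {"translation": [-11.2,-24.6,0],"delta_rot": [0,0,0],"jaw": 3}
    - {"translation": [-12.5,-27,0],"delta_rot": [0,0,0],"jaw": 3}

```text
time: 26.65
tool_pos: [0.5239, 0.2795, 0.1919]
tool_rot: [0.0, 1.0, 0.001, -0.002]
contact_force: [-0.5, 0.1, -1.5]
gripper_width: 0.498
grasp_force: 60.9
```

Request:
send_rows:
  steps:
    - {"translation": [-0.3,-1,0],"delta_rot": [0,0,0],"jaw": 3}
    - {"translation": [-0.3,-1,0],"delta_rot": [0,0,0],"jaw": 3}
    - {"translation": [-0.3,-1,0],"delta_rot": [0,0,0],"jaw": 3}
    - {"translation": [-0.3,-1,0],"delta_rot": [0,0,0],"jaw": 3}
    - {"translation": [-0.3,-1,0],"delta_rot": [0,0,0],"jaw": 3}
    - {"translation": [-0.3,-1,0],"delta_rot": [0,0,0],"jaw": 3}
    - {"translation": [-0.3,-1,0],"delta_rot": [0,0,0],"jaw": 3}
    - {"translation": [-0.3,-1,0],"delta_rot": [0,0,0],"jaw": 3}

```text
time: 27.45
tool_pos: [0.5245, 0.2867, 0.1944]
tool_rot: [-0.0, 1.0, -0.0, 0.0]
contact_force: [-0.1, -0.0, -1.1]
gripper_width: 0.494
grasp_force: 60.9
```

```bash
python3 - <<'E'
from h import *
s=state();print(s['tool_pos'],s['tool_rot'],s['joint_pos'],s['contact_force'])
f=cam('wrist');cv2.imwrite('pics/w3.png',f['pixels']);W=cloud(f)
for lo,hi in((.094,.112),):
    m=(np.hypot(W[...,0]-.5245,W[...,1]-.2875)<.03)&(W[...,2]>lo)&(W[...,2]<hi)
    if m.any():print(m.sum(),cv2.minEnclosingCircle((W[m][:,:2]*1000).astype(np.float32)),W[m].mean(0))
    m=(np.hypot(W[...,0]-s['tool_pos'][0],W[...,1]-s['tool_pos'][1])<.03)&(W[...,2]>.14)&(W[...,2]<.215)
    if m.any():print('cup',m.sum(),cv2.minEnclosingCircle((W[m][:,:2]*1000).astype(np.float32)),W[m].mean(0),W[m][:,2].min(),W[m][:,2].max())
E
```

```text
[0.52451582 0.2866721  0.19435491] [-6.76238540e-06  9.99999947e-01 -3.24193535e-04  3.89022648e-05] [ 3.75740333e-01  2.47726297e-02  1.72786038e+00 -1.62634528e-05
  1.38888231e+00  1.94718799e+00] [-0.10430143 -0.02551816 -1.10111291]
504 ((523.874755859375, 291.2498779296875), 8.870664596557617) [0.52602365 0.29119884 0.10236628]
cup 14263 ((528.7095947265625, 286.3462219238281), 29.110841751098633) [0.52564925 0.28715892 0.19851177] 0.15167346465228626 0.21499707853283603
```

View pics/w3.png

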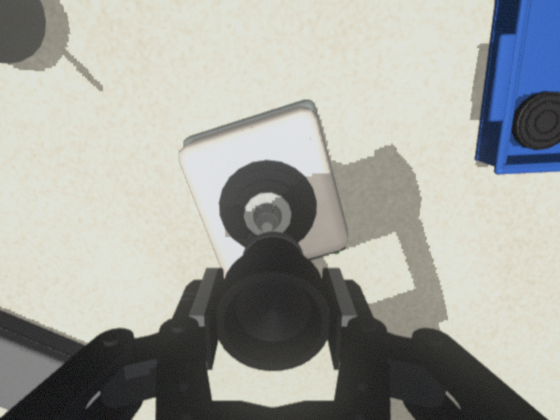

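The wrist view shows the held cup (273,320) and the spigot (266,214) just ahead of it in the image, so it is nearly on the axis. Nudging 2 mm in +y, then going down.

Request:
send_rows:
  steps:
    - {"translation": [0,-0.2,0.5],"delta_rot": [0,0,0],"jaw": 3}
    - {"translation": [0,-0.2,1.5],"delta_rot": [0,0,0],"jaw": 3}
    - {"translation": [0,-0.2,2.5],"delta_rot": [0,0,0],"jaw": 3}
    - {"translation": [0,-0.2,3.5],"delta_rot": [0,0,0],"jaw": 3}
    - {"translation": [0,-0.2,4.5],"delta_rot": [0,0,0],"jaw": 3}
    - {"translation": [0,-0.2,5],"delta_rot": [0,0,0],"jaw": 3}
    - {"translation": [0,-0.2,5.3],"delta_rot": [0,0,0],"jaw": 3}
    - {"translation": [0,-0.2,5.3],"delta_rot": [0,0,0],"jaw": 3}

```text
time: 28.3
tool_pos: [0.5242, 0.2888, 0.1408]
tool_rot: [0.0, 1.0, -0.0, -0.0]
contact_force: [-0.3, 0.3, -0.8]
gripper_width: 0.496
grasp_force: 60.9
```

Request:
send_rows:
  steps:
    - {"translation": [0,0,0.2],"delta_rot": [0,0,0],"jaw": 3}
    - {"translation": [0,0,0.4],"delta_rot": [0,0,0],"jaw": 3}
    - {"translation": [0,0,0.6],"delta_rot": [0,0,0],"jaw": 3}
    - {"translation": [0,0,0.8],"delta_rot": [0,0,0],"jaw": 3}
    - {"translation": [0,0,0.9],"delta_rot": [0,0,0],"jaw": 3}
    - {"translation": [0,0,1],"delta_rot": [0,0,0],"jaw": 3}
    - {"translation": [0,0,1],"delta_rot": [0,0,0],"jaw": 3}
    - {"translation": [0,0,1],"delta_rot": [0,0,0],"jaw": 3}

```text
time: 29.1
tool_pos: [0.5248, 0.2896, 0.1319]
tool_rot: [-0.001, 1.0, -0.0, 0.001]
contact_force: [1.2, 4.2, 2.0]
gripper_width: 0.497
grasp_force: 61.0
```

Request:
send_rows:
  steps:
    - {"translation": [0,-0.15,0.0],"delta_rot": [0,0,0],"jaw": 3}
    - {"translation": [0,-0.15,0.1],"delta_rot": [0,0,0],"jaw": 3}
    - {"translation": [0,-0.15,0.2],"delta_rot": [0,0,0],"jaw": 3}
    - {"translation": [0,-0.15,0.3],"delta_rot": [0,0,0],"jaw": 3}
    - {"translation": [0,-0.15,0.4],"delta_rot": [0,0,0],"jaw": 3}
    - {"translation": [0,-0.15,0.5],"delta_rot": [0,0,0],"jaw": 3}
    - {"translation": [0,-0.15,0.5],"delta_rot": [0,0,0],"jaw": 3}
    - {"translation": [0,-0.15,0.5],"delta_rot": [0,0,0],"jaw": 3}

```text
time: 29.9
tool_pos: [0.5251, 0.2904, 0.1283]
tool_rot: [0.0, 1.0, -0.0, 0.001]
contact_force: [-1.3, -0.6, 11.6]
gripper_width: 0.494
grasp_force: 62.0
```

Request:
send_rows:
  steps:
    - {"translation": [0,0,0.1],"delta_rot": [0,0,0],"jaw": 3}
    - {"translation": [0,0,0.2],"delta_rot": [0,0,0],"jaw": 3}
    - {"translation": [0,0,0.3],"delta_rot": [0,0,0],"jaw": 3}
    - {"translation": [0,0,0.4],"delta_rot": [0,0,0],"jaw": 3}
    - {"translation": [0,0,0.5],"delta_rot": [0,0,0],"jaw": 3}
    - {"translation": [0,0,0.6],"delta_rot": [0,0,0],"jaw": 3}
    - {"translation": [0,0,0.6],"delta_rot": [0,0,0],"jaw": 3}
    - {"translation": [0,0,0.6],"delta_rot": [0,0,0],"jaw": 3}

```text
time: 30.7
tool_pos: [0.5258, 0.2905, 0.1282]
tool_rot: [0.0, 1.0, 0.0, 0.001]
contact_force: [-12.6, -5.1, 34.4]
gripper_width: 0.495
grasp_force: 64.3
```

TCP stays at 128.2 mm under 34 N, against 128.4 mm expected for fully home, so it is seated. I'll ease off, release, rise and check.

Request:
send_rows:
  steps:
    - {"translation": [0,0,-0.4],"delta_rot": [0,0,0],"jaw": 3}
    - {"translation": [0,0,-0.8],"delta_rot": [0,0,0],"jaw": 3}
    - {"translation": [0,0,-0.8],"delta_rot": [0,0,0],"jaw": 4.5}
    - {"translation": [0,0,-0.8],"delta_rot": [0,0,0],"jaw": 6}
    - {"translation": [0,0,-0.8],"delta_rot": [0,0,0],"jaw": 7}
    - {"translation": [0,0,-0.8],"delta_rot": [0,0,0],"jaw": 7}
    - {"translation": [0,0,-2],"delta_rot": [0,0,0],"jaw": 7}
    - {"translation": [0,0,-4],"delta_rot": [0,0,0],"jaw": 7}

```text
time: 31.5
tool_pos: [0.5232, 0.29, 0.1592]
tool_rot: [0.001, 1.0, -0.0, -0.002]
contact_force: [0.3, -0.9, -0.0]
gripper_width: 0.818
grasp_force: 0.0
```

Request:
send_rows:
  steps:
    - {"translation": [0,0,-2],"delta_rot": [0,0,0],"jaw": 7}
    - {"translation": [0,0,-4.5],"delta_rot": [0,0,0],"jaw": 7}
    - {"translation": [0,0,-6],"delta_rot": [0,0,0],"jaw": 7}
    - {"translation": [0,1.5,-6],"delta_rot": [0,0,0],"jaw": 7}
    - {"translation": [0,6,-6],"delta_rot": [0,0,0],"jaw": 7}
    - {"translation": [0,10,-6],"delta_rot": [0,0,0],"jaw": 7}
    - {"translation": [0,14,-6],"delta_rot": [0,0,0],"jaw": 6}
    - {"translation": [0,17,-6],"delta_rot": [0,0,0],"jaw": 6}

```text
time: 32.3
tool_pos: [0.5232, 0.1175, 0.2188]
tool_rot: [0.0, 1.0, -0.001, -0.001]
contact_force: [0.3, 0.4, -0.2]
gripper_width: 0.702
grasp_force: 0.0
```

```bash
python3 - <<'E'
from h import *
s=state();print(s['tool_pos'],s['tool_rot'],s['joint_pos'])
for n in('top','scene'):
    f=cam(n);W=cloud(f);q=np.nan_to_num(W)
    m=(np.hypot(q[...,0]-.525,q[...,1]-.29)<.03)&(q[...,2]>.125)&(q[...,2]<.16)
    if m.any():print(n,m.sum(),cv2.minEnclosingCircle((W[m][:,:2]*1000).astype(np.float32)),np.percentile(W[m][:,2],[50,90,97]))
    m=(np.hypot(q[...,0]-.53,q[...,1]-.29)<.05)&(q[...,2]>.07)&(q[...,2]<.10);print('deck',np.median(W[m][:,2]))
    if n=='scene':cv2.imwrite('pics/s4.png',cv2.resize(f['pixels'][60:240,280:500],None,fx=3,fy=3))
E
```

```text
[0.52315181 0.11751412 0.21875163] [ 4.89169622e-04  9.99998941e-01 -7.41329437e-04 -1.15310806e-03] [ 8.25212360e-02 -1.41383327e-01  1.84545340e+00 -7.89906934e-04
  1.43990222e+00  1.65490425e+00]
top 275 ((523.4705200195312, 288.4393310546875), 22.784408569335938) [0.13248017 0.14072236 0.14305378]
deck 0.07243650838752129
scene 382 ((519.6871948242188, 287.9452819824219), 24.42608642578125) [0.13498709 0.14132466 0.14209804]
deck 0.07483337871715781
```

View pics/s4.png

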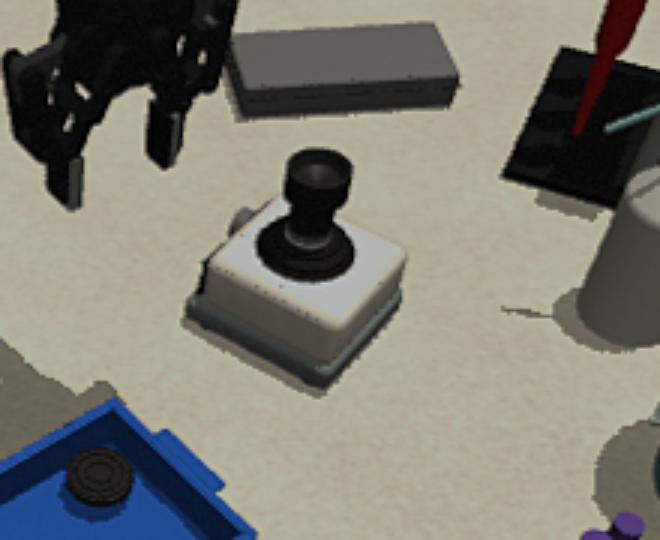

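The scene crop shows the cup head upright on the spigot, cup at (318,180) with its foot on the collar at (310,240). Its top is at about 141 mm, against 140 mm for fully home. Now I'll return the square bottle.

Request:
send_rows:
  steps:
    - {"translation": [0.3,2,0],"delta_rot": [0,0,0],"jaw": 6}
    - {"translation": [0.9,6,0],"delta_rot": [0,0,0],"jaw": 6}
    - {"translation": [1.5,10.5,0],"delta_rot": [0,0,0],"jaw": 6}
    - {"translation": [2.1,15,0],"delta_rot": [0,0,0],"jaw": 6}
    - {"translation": [2.8,19.5,0],"delta_rot": [0,0,0],"jaw": 6}
    - {"translation": [3.5,24,0],"delta_rot": [0,0,0],"jaw": 6}
    - {"translation": [4.2,28.5,0],"delta_rot": [0,0,0],"jaw": 6}
    - {"translation": [4.6,33,0],"delta_rot": [0,0,0],"jaw": 6}

```text
time: 33.2
tool_pos: [0.5698, -0.2111, 0.2191]
tool_rot: [-0.0, 1.0, 0.0, -0.001]
contact_force: [0.5, 0.6, 0.4]
gripper_width: 0.704
grasp_force: 0.0
```

Request:
send_rows:
  steps:
    - {"translation": [0.2,3.5,0],"delta_rot": [0,0,0],"jaw": 6}
    - {"translation": [0.4,6,0],"delta_rot": [0,0,0],"jaw": 6}
    - {"translation": [0.4,7.5,0],"delta_rot": [0,0,0],"jaw": 6}
    - {"translation": [0.4,7.9,0],"delta_rot": [0,0,0],"jaw": 6}
    - {"translation": [0.4,7.9,0],"delta_rot": [0,0,0],"jaw": 6}
    - {"translation": [0.4,7.9,1],"delta_rot": [0,0,0],"jaw": 6}
    - {"translation": [0.4,7.9,3],"delta_rot": [0,0,0],"jaw": 6}
    - {"translation": [0.4,7.9,5],"delta_rot": [0,0,0],"jaw": 6}

```text
time: 34.0
tool_pos: [0.5745, -0.2872, 0.1697]
tool_rot: [0.0, 1.0, 0.001, 0.0]
contact_force: [0.2, 0.6, -0.6]
gripper_width: 0.707
grasp_force: 0.0
```

Request:
send_rows:
  steps:
    - {"translation": [0,0,1.5],"delta_rot": [0,0,0],"jaw": 6}
    - {"translation": [0,0,3],"delta_rot": [0,0,0],"jaw": 6}
    - {"translation": [0,0,4.2],"delta_rot": [0,0,0],"jaw": 6}
    - {"translation": [0,0,5],"delta_rot": [0,0,0],"jaw": 6}
    - {"translation": [0,0,5.1],"delta_rot": [0,0,0],"jaw": 6}
    - {"translation": [0,0,5.1],"delta_rot": [0,0,0],"jaw": 4.5}
    - {"translation": [0,0,5.1],"delta_rot": [0,0,0],"jaw": 2}
    - {"translation": [0,0,5.1],"delta_rot": [0,0,0],"jaw": 2}

```text
time: 34.8
tool_pos: [0.5749, -0.289, 0.1206]
tool_rot: [0.001, 1.0, -0.0, 0.001]
contact_force: [1.3, 0.3, 0.6]
gripper_width: 0.377
grasp_force: 60.0
```

Request:
send_rows:
  steps:
    - {"translation": [0,0,0],"delta_rot": [0,0,0],"jaw": 2}
    - {"translation": [0,0,0],"delta_rot": [0,0,0],"jaw": 2}
    - {"translation": [0,0,0],"delta_rot": [0,0,0],"jaw": 2}
    - {"translation": [0,0,0],"delta_rot": [0,0,0],"jaw": 2}
    - {"translation": [0,0,0],"delta_rot": [0,0,0],"jaw": 2}
    - {"translation": [0,0,0],"delta_rot": [0,0,0],"jaw": 2}
    - {"translation": [0,0,0],"delta_rot": [0,0,0],"jaw": 2}
    - {"translation": [0,0,0],"delta_rot": [0,0,0],"jaw": 2}

```text
time: 35.6
tool_pos: [0.5749, -0.289, 0.1206]
tool_rot: [0.001, 1.0, -0.0, 0.001]
contact_force: [-0.0, 0.5, 5.3]
gripper_width: 0.378
grasp_force: 60.2
```

Request:
send_rows:
  steps:
    - {"translation": [0,0,-0.3],"delta_rot": [0,0,0],"jaw": 2}
    - {"translation": [0,0,-1.2],"delta_rot": [0,0,0],"jaw": 2}
    - {"translation": [0,0,-2.7],"delta_rot": [0,0,0],"jaw": 2}
    - {"translation": [0,0,-4.5],"delta_rot": [0,0,0],"jaw": 2}
    - {"translation": [0,0,-6.3],"delta_rot": [0,0,0],"jaw": 2}
    - {"translation": [0,0,-7.8],"delta_rot": [0,0,0],"jaw": 2}
    - {"translation": [0,0,-8.7],"delta_rot": [0,0,0],"jaw": 2}
    - {"translation": [0,0,-9],"delta_rot": [0,0,0],"jaw": 2}

```text
time: 36.4
tool_pos: [0.5749, -0.289, 0.2116]
tool_rot: [0.001, 1.0, -0.0, 0.001]
contact_force: [0.2, -0.4, -1.4]
gripper_width: 0.375
grasp_force: 59.7
```

Request:
send_rows:
  steps:
    - {"translation": [0,-0.6,0],"delta_rot": [0,0,0],"jaw": 2}
    - {"translation": [0,-2,0],"delta_rot": [0,0,0],"jaw": 2}
    - {"translation": [0,-4.5,0],"delta_rot": [0,0,0],"jaw": 2}
    - {"translation": [0.1,-7.5,0],"delta_rot": [0,0,0],"jaw": 2}
    - {"translation": [0.5,-10.5,0],"delta_rot": [0,0,0],"jaw": 2}
    - {"translation": [1.2,-13.5,0],"delta_rot": [0,0,0],"jaw": 2}
    - {"translation": [2.1,-16.5,0],"delta_rot": [0,0,0],"jaw": 2}
    - {"translation": [3,-19.5,0],"delta_rot": [0,0,0],"jaw": 2}

```text
time: 37.2
tool_pos: [0.6035, -0.091, 0.208]
tool_rot: [-0.0, 1.0, 0.0, -0.001]
contact_force: [-0.4, -0.2, -1.1]
gripper_width: 0.376
grasp_force: 59.7
```

Request:
send_rows:
  steps:
    - {"translation": [0.9,-3,0],"delta_rot": [0,0,0],"jaw": 2}
    - {"translation": [1.8,-6,0],"delta_rot": [0,0,0],"jaw": 2}
    - {"translation": [2.6,-9,0],"delta_rot": [0,0,0],"jaw": 2}
    - {"translation": [3.2,-12,0],"delta_rot": [0,0,0],"jaw": 2}
    - {"translation": [3.6,-14.4,0],"delta_rot": [0,0,0],"jaw": 2}
    - {"translation": [3.8,-15.8,0],"delta_rot": [0,0,0],"jaw": 2}
    - {"translation": [3.8,-16.2,0],"delta_rot": [0,0,0],"jaw": 2}
    - {"translation": [3.8,-16.2,0],"delta_rot": [0,0,0],"jaw": 2}

```text
time: 38.0
tool_pos: [0.6417, 0.0687, 0.2087]
tool_rot: [0.0, 1.0, 0.0, -0.001]
contact_force: [0.2, -0.7, -0.8]
gripper_width: 0.378
grasp_force: 59.7
```

Request:
send_rows:
  steps:
    - {"translation": [0,0,0.3],"delta_rot": [0,0,0],"jaw": 2}
    - {"translation": [0,0,1.5],"delta_rot": [0,0,0],"jaw": 2}
    - {"translation": [0,0,3],"delta_rot": [0,0,0],"jaw": 2}
    - {"translation": [0,0,5],"delta_rot": [0,0,0],"jaw": 2}
    - {"translation": [0,0,6.7],"delta_rot": [0,0,0],"jaw": 2}
    - {"translation": [0,0,7.8],"delta_rot": [0,0,0],"jaw": 2}
    - {"translation": [0,0,8.2],"delta_rot": [0,0,0],"jaw": 2}
    - {"translation": [0,0,8.2],"delta_rot": [0,0,0],"jaw": 2}

```text
time: 38.8
tool_pos: [0.6419, 0.0683, 0.1264]
tool_rot: [0.0, 1.0, -0.0, -0.001]
contact_force: [-0.1, 0.1, -1.2]
gripper_width: 0.377
grasp_force: 59.7
```

Request:
send_rows:
  steps:
    - {"translation": [0.1,0,0.1],"delta_rot": [0,0,0],"jaw": 2}
    - {"translation": [0.1,0,0.2],"delta_rot": [0,0,0],"jaw": 2}
    - {"translation": [0.1,0,0.3],"delta_rot": [0,0,0],"jaw": 2}
    - {"translation": [0.1,0,0.4],"delta_rot": [0,0,0],"jaw": 2}
    - {"translation": [0.1,0,0.45],"delta_rot": [0,0,0],"jaw": 2}
    - {"translation": [0.1,0,0.5],"delta_rot": [0,0,0],"jaw": 2}
    - {"translation": [0.1,0,0.5],"delta_rot": [0,0,0],"jaw": 2}
    - {"translation": [0.1,0,0.5],"delta_rot": [0,0,0],"jaw": 2}

```text
time: 39.6
tool_pos: [0.6434, 0.0684, 0.1227]
tool_rot: [-0.0, 1.0, -0.0, 0.0]
contact_force: [-0.1, 0.8, 0.7]
gripper_width: 0.375
grasp_force: 59.8
```

Request:
send_rows:
  steps:
    - {"translation": [0,0,0.1],"delta_rot": [0,0,0],"jaw": 2}
    - {"translation": [0,0,0.1],"delta_rot": [0,0,0],"jaw": 2}
    - {"translation": [0,0,0.1],"delta_rot": [0,0,0],"jaw": 4}
    - {"translation": [0,0,0.1],"delta_rot": [0,0,0],"jaw": 5}
    - {"translation": [0,0,0.1],"delta_rot": [0,0,0],"jaw": 6}
    - {"translation": [0,0,-2],"delta_rot": [0,0,0],"jaw": 6}
    - {"translation": [0,0,-5],"delta_rot": [0,0,0],"jaw": 6}
    - {"translation": [0,0,-9],"delta_rot": [0,0,0],"jaw": 6}

```text
time: 40.4
tool_pos: [0.6417, 0.0684, 0.2103]
tool_rot: [-0.0, 1.0, -0.0, -0.003]
contact_force: [0.7, 0.8, 0.8]
gripper_width: 0.699
grasp_force: 0.0
```

Request:
send_rows:
  steps:
    - {"translation": [0,2,0],"delta_rot": [0,0,0],"jaw": 5.5}
    - {"translation": [0,6.5,0],"delta_rot": [0,0,0],"jaw": 5.5}
    - {"translation": [0.1,11.3,0],"delta_rot": [0,0,0],"jaw": 5.5}
    - {"translation": [0.2,16,0],"delta_rot": [0,0,0],"jaw": 5.5}
    - {"translation": [0.2,21,0],"delta_rot": [0,0,0],"jaw": 5.5}
    - {"translation": [0.3,26,0],"delta_rot": [0,0,0],"jaw": 5.5}
    - {"translation": [0.3,31,0],"delta_rot": [0,0,0],"jaw": 5.5}
    - {"translation": [0.3,34.6,0],"delta_rot": [0,0,0],"jaw": 5.5}

```text
time: 41.2
tool_pos: [0.6456, -0.2808, 0.2118]
tool_rot: [0.0, 1.0, -0.001, -0.0]
contact_force: [-0.3, -0.1, 0.7]
gripper_width: 0.645
grasp_force: 0.0
```

Request:
send_rows:
  steps:
    - {"translation": [0,0,0],"delta_rot": [0,0,0],"jaw": 5.5}
    - {"translation": [0,0,0],"delta_rot": [0,0,0],"jaw": 5.5}
    - {"translation": [0,0,1.5],"delta_rot": [0,0,0],"jaw": 5.5}
    - {"translation": [0,0,3.5],"delta_rot": [0,0,0],"jaw": 5.5}
    - {"translation": [0,0,5.5],"delta_rot": [0,0,0],"jaw": 5.5}
    - {"translation": [0,0,7],"delta_rot": [0,0,0],"jaw": 5.5}
    - {"translation": [0,0,8],"delta_rot": [0,0,0],"jaw": 5.5}
    - {"translation": [0,0,8],"delta_rot": [0,0,0],"jaw": 5.5}

```text
time: 42.0
tool_pos: [0.6453, -0.2762, 0.1297]
tool_rot: [-0.001, 1.0, 0.0, -0.002]
contact_force: [-0.3, -0.5, -0.6]
gripper_width: 0.64
grasp_force: 0.0
```

Down to 119 mm, then grip and lift.

Request:
send_rows:
  steps:
    - {"translation": [0,0.1,0.5],"delta_rot": [0,0,0],"jaw": 5.5}
    - {"translation": [0,0.1,1],"delta_rot": [0,0,0],"jaw": 5.5}
    - {"translation": [0,0.1,1],"delta_rot": [0,0,0],"jaw": 4.5}
    - {"translation": [0,0.1,1],"delta_rot": [0,0,0],"jaw": 2}
    - {"translation": [0,0.1,1],"delta_rot": [0,0,0],"jaw": 2}
    - {"translation": [0,0.1,1],"delta_rot": [0,0,0],"jaw": 2}
    - {"translation": [0,0.1,1],"delta_rot": [0,0,0],"jaw": 2}
    - {"translation": [0,0.1,1],"delta_rot": [0,0,0],"jaw": 2}

```text
time: 42.8
tool_pos: [0.6466, -0.2788, 0.123]
tool_rot: [0.0, 1.0, -0.0, 0.0]
contact_force: [-0.0, -0.4, 2.1]
gripper_width: 0.326
grasp_force: 59.4
```

Request:
send_rows:
  steps:
    - {"translation": [0,0,-0.3],"delta_rot": [0,0,0],"jaw": 2}
    - {"translation": [0,0,-1.2],"delta_rot": [0,0,0],"jaw": 2}
    - {"translation": [0,0,-2.7],"delta_rot": [0,0,0],"jaw": 2}
    - {"translation": [0,0,-4.5],"delta_rot": [0,0,0],"jaw": 2}
    - {"translation": [0,0,-6.3],"delta_rot": [0,0,0],"jaw": 2}
    - {"translation": [0,0,-7.8],"delta_rot": [0,0,0],"jaw": 2}
    - {"translation": [0,0,-8.7],"delta_rot": [0,0,0],"jaw": 2}
    - {"translation": [0,0,-9],"delta_rot": [0,0,0],"jaw": 2}

```text
time: 43.6
tool_pos: [0.6469, -0.279, 0.2147]
tool_rot: [0.001, 1.0, -0.0, 0.001]
contact_force: [0.1, -0.7, -1.3]
gripper_width: 0.33
grasp_force: 59.2
```

Request:
send_rows:
  steps:
    - {"translation": [0,-0.8,0],"delta_rot": [0,0,0],"jaw": 2}
    - {"translation": [0.1,-3,0],"delta_rot": [0,0,0],"jaw": 2}
    - {"translation": [0.1,-6.5,0],"delta_rot": [0,0,0],"jaw": 2}
    - {"translation": [0.2,-10.5,0],"delta_rot": [0,0,0],"jaw": 2}
    - {"translation": [0.3,-14.5,0],"delta_rot": [0,0,0],"jaw": 2}
    - {"translation": [0.3,-18.5,0],"delta_rot": [0,0,0],"jaw": 2}
    - {"translation": [0.4,-21.2,0],"delta_rot": [0,0,0],"jaw": 2}
    - {"translation": [0.4,-22,0],"delta_rot": [0,0,0],"jaw": 2}

```text
time: 44.4
tool_pos: [0.6492, -0.0538, 0.2109]
tool_rot: [-0.001, 1.0, 0.002, -0.001]
contact_force: [-0.1, 0.1, -1.6]
gripper_width: 0.328
grasp_force: 59.5
```

Request:
send_rows:
  steps:
    - {"translation": [0,0,0],"delta_rot": [0,0,0],"jaw": 2}
    - {"translation": [0,0,0.5],"delta_rot": [0,0,0],"jaw": 2}
    - {"translation": [0,0,2],"delta_rot": [0,0,0],"jaw": 2}
    - {"translation": [0,0,4],"delta_rot": [0,0,0],"jaw": 2}
    - {"translation": [0,0,6],"delta_rot": [0,0,0],"jaw": 2}
    - {"translation": [0,0,7.4],"delta_rot": [0,0,0],"jaw": 2}
    - {"translation": [0,0,8.1],"delta_rot": [0,0,0],"jaw": 2}
    - {"translation": [0,0,8.2],"delta_rot": [0,0,0],"jaw": 2}

```text
time: 45.2
tool_pos: [0.6494, -0.059, 0.1285]
tool_rot: [-0.0, 1.0, -0.001, -0.001]
contact_force: [-0.1, -0.3, -1.6]
gripper_width: 0.33
grasp_force: 59.5
```

Request:
send_rows:
  steps:
    - {"translation": [0.1,-0.1,0.1],"delta_rot": [0,0,0],"jaw": 2}
    - {"translation": [0.1,-0.1,0.2],"delta_rot": [0,0,0],"jaw": 2}
    - {"translation": [0.1,-0.1,0.3],"delta_rot": [0,0,0],"jaw": 2}
    - {"translation": [0.1,-0.1,0.4],"delta_rot": [0,0,0],"jaw": 2}
    - {"translation": [0.1,-0.1,0.5],"delta_rot": [0,0,0],"jaw": 2}
    - {"translation": [0.1,-0.1,0.5],"delta_rot": [0,0,0],"jaw": 2}
    - {"translation": [0.1,-0.1,0.5],"delta_rot": [0,0,0],"jaw": 2}
    - {"translation": [0.1,-0.1,0.5],"delta_rot": [0,0,0],"jaw": 2}

```text
time: 46.0
tool_pos: [0.6513, -0.0576, 0.1253]
tool_rot: [-0.0, 1.0, -0.0, 0.0]
contact_force: [0.1, -0.3, -1.6]
gripper_width: 0.334
grasp_force: 59.5
```

Request:
send_rows:
  steps:
    - {"translation": [0,0,0.05],"delta_rot": [0,0,0],"jaw": 2}
    - {"translation": [0,0,0.1],"delta_rot": [0,0,0],"jaw": 2}
    - {"translation": [0,0,0.15],"delta_rot": [0,0,0],"jaw": 2}
    - {"translation": [0,0,0.2],"delta_rot": [0,0,0],"jaw": 2}
    - {"translation": [0,0,0.25],"delta_rot": [0,0,0],"jaw": 2}
    - {"translation": [0,0,0.25],"delta_rot": [0,0,0],"jaw": 2}
    - {"translation": [0,0,0.25],"delta_rot": [0,0,0],"jaw": 2}
    - {"translation": [0,0,0.25],"delta_rot": [0,0,0],"jaw": 2}

```text
time: 46.8
tool_pos: [0.6522, -0.0576, 0.125]
tool_rot: [0.0, 1.0, -0.0, 0.001]
contact_force: [-1.9, 1.6, 7.3]
gripper_width: 0.329
grasp_force: 60.2
```

Request:
send_rows:
  steps:
    - {"translation": [0,0,0],"delta_rot": [0,0,0],"jaw": 3.5}
    - {"translation": [0,0,0],"delta_rot": [0,0,0],"jaw": 4.5}
    - {"translation": [0,0,0],"delta_rot": [0,0,0],"jaw": 5}
    - {"translation": [0,0,0],"delta_rot": [0,0,0],"jaw": 5.5}
    - {"translation": [0,0,-2],"delta_rot": [0,0,0],"jaw": 5.5}
    - {"translation": [0,0,-4.5],"delta_rot": [0,0,0],"jaw": 5.5}
    - {"translation": [0,0,-7],"delta_rot": [0,0,0],"jaw": 5.5}
    - {"translation": [0,0,-9],"delta_rot": [0,0,0],"jaw": 5.5}

```text
time: 47.6
tool_pos: [0.6515, -0.0577, 0.2143]
tool_rot: [0.0, 1.0, -0.0, 0.001]
contact_force: [0.4, -0.4, -0.4]
gripper_width: 0.64
grasp_force: 0.0
```

Request:
send_rows:
  steps:
    - {"translation": [-1,1.7,0],"delta_rot": [0,0,0],"jaw": 5}
    - {"translation": [-3,5,0],"delta_rot": [0,0,0],"jaw": 5}
    - {"translation": [-5.2,8.7,0],"delta_rot": [0,0,0],"jaw": 5}
    - {"translation": [-7.5,12.5,0],"delta_rot": [0,0,0],"jaw": 5}
    - {"translation": [-9.8,16.3,0],"delta_rot": [0,0,0],"jaw": 5}
    - {"translation": [-12,20,0],"delta_rot": [0,0,0],"jaw": 5}
    - {"translation": [-13.8,23,0],"delta_rot": [0,0,0],"jaw": 5}
    - {"translation": [-14.6,24.2,0],"delta_rot": [0,0,0],"jaw": 5}

```text
time: 48.4
tool_pos: [0.5024, -0.3021, 0.2112]
tool_rot: [-0.0, 1.0, -0.002, -0.001]
contact_force: [0.0, 0.8, 0.1]
gripper_width: 0.585
grasp_force: 0.0
```

Request:
send_rows:
  steps:
    - {"translation": [0,0,0],"delta_rot": [0,0,0],"jaw": 5}
    - {"translation": [0,0,0.5],"delta_rot": [0,0,0],"jaw": 5}
    - {"translation": [0,0,2],"delta_rot": [0,0,0],"jaw": 5}
    - {"translation": [0,0,4],"delta_rot": [0,0,0],"jaw": 5}
    - {"translation": [0,0,6],"delta_rot": [0,0,0],"jaw": 5}
    - {"translation": [0,0,7.5],"delta_rot": [0,0,0],"jaw": 5}
    - {"translation": [0,0,8],"delta_rot": [0,0,0],"jaw": 5}
    - {"translation": [0,0,8],"delta_rot": [0,0,0],"jaw": 5}

```text
time: 49.2
tool_pos: [0.505, -0.2986, 0.1313]
tool_rot: [-0.001, 1.0, 0.0, -0.001]
contact_force: [-0.5, -0.4, -1.0]
gripper_width: 0.584
grasp_force: 0.0
```

Request:
send_rows:
  steps:
    - {"translation": [0,0.1,0.4],"delta_rot": [0,0,0],"jaw": 5}
    - {"translation": [0,0.1,0.7],"delta_rot": [0,0,0],"jaw": 5}
    - {"translation": [0,0.1,0.7],"delta_rot": [0,0,0],"jaw": 4}
    - {"translation": [0,0.1,0.7],"delta_rot": [0,0,0],"jaw": 1.5}
    - {"translation": [0,0.1,0.7],"delta_rot": [0,0,0],"jaw": 1.5}
    - {"translation": [0,0.1,0.7],"delta_rot": [0,0,0],"jaw": 1.5}
    - {"translation": [0,0.1,0.7],"delta_rot": [0,0,0],"jaw": 1.5}
    - {"translation": [0,0.1,0.7],"delta_rot": [0,0,0],"jaw": 1.5}

```text
time: 50.0
tool_pos: [0.5055, -0.3008, 0.1265]
tool_rot: [0.0, 1.0, -0.0, 0.0]
contact_force: [0.4, -0.1, 3.8]
gripper_width: 0.263
grasp_force: 59.1
```

Request:
send_rows:
  steps:
    - {"translation": [0,0,-0.3],"delta_rot": [0,0,0],"jaw": 1.5}
    - {"translation": [0,0,-1.2],"delta_rot": [0,0,0],"jaw": 1.5}
    - {"translation": [0,0,-2.7],"delta_rot": [0,0,0],"jaw": 1.5}
    - {"translation": [0,0,-4.5],"delta_rot": [0,0,0],"jaw": 1.5}
    - {"translation": [0,0,-6.3],"delta_rot": [0,0,0],"jaw": 1.5}
    - {"translation": [0,0,-7.8],"delta_rot": [0,0,0],"jaw": 1.5}
    - {"translation": [0,0,-8.7],"delta_rot": [0,0,0],"jaw": 1.5}
    - {"translation": [0,0,-9],"delta_rot": [0,0,0],"jaw": 1.5}

```text
time: 50.8
tool_pos: [0.5057, -0.301, 0.2176]
tool_rot: [0.001, 1.0, -0.0, 0.001]
contact_force: [0.2, -0.1, -0.8]
gripper_width: 0.26
grasp_force: 58.8
```

Request:
send_rows:
  steps:
    - {"translation": [0.2,-0.6,0],"delta_rot": [0,0,0],"jaw": 1.5}
    - {"translation": [0.6,-2.0,0],"delta_rot": [0,0,0],"jaw": 1.5}
    - {"translation": [1.3,-4.2,0],"delta_rot": [0,0,0],"jaw": 1.5}
    - {"translation": [2.1,-6.8,0],"delta_rot": [0,0,0],"jaw": 1.5}
    - {"translation": [2.9,-9.4,0],"delta_rot": [0,0,0],"jaw": 1.5}
    - {"translation": [3.7,-12,0],"delta_rot": [0,0,0],"jaw": 1.5}
    - {"translation": [4.5,-14.6,0],"delta_rot": [0,0,0],"jaw": 1.5}
    - {"translation": [5.3,-17.2,0],"delta_rot": [0,0,0],"jaw": 1.5}

```text
time: 51.6
tool_pos: [0.5579, -0.1261, 0.2144]
tool_rot: [-0.001, 1.0, 0.0, -0.001]
contact_force: [-0.4, 0.0, -1.7]
gripper_width: 0.259
grasp_force: 58.8
```

Request:
send_rows:
  steps:
    - {"translation": [0.8,-2.6,0],"delta_rot": [0,0,0],"jaw": 1.5}
    - {"translation": [1.6,-5.2,0],"delta_rot": [0,0,0],"jaw": 1.5}
    - {"translation": [2.4,-7.8,0],"delta_rot": [0,0,0],"jaw": 1.5}
    - {"translation": [3.1,-10,0],"delta_rot": [0,0,0],"jaw": 1.5}
    - {"translation": [3.6,-11.6,0],"delta_rot": [0,0,0],"jaw": 1.5}
    - {"translation": [3.9,-12.6,0],"delta_rot": [0,0,0],"jaw": 1.5}
    - {"translation": [4,-13,0],"delta_rot": [0,0,0],"jaw": 1.5}
    - {"translation": [4,-13,0],"delta_rot": [0,0,0],"jaw": 1.5}

```text
time: 52.4
tool_pos: [0.5981, 0.0016, 0.2155]
tool_rot: [0.0, 1.0, 0.0, -0.0]
contact_force: [-0.0, -0.4, -1.3]
gripper_width: 0.26
grasp_force: 58.9
```

Request:
send_rows:
  steps:
    - {"translation": [0,0,0.5],"delta_rot": [0,0,0],"jaw": 1.5}
    - {"translation": [0,0,2],"delta_rot": [0,0,0],"jaw": 1.5}
    - {"translation": [0,0,4],"delta_rot": [0,0,0],"jaw": 1.5}
    - {"translation": [0,0,6],"delta_rot": [0,0,0],"jaw": 1.5}
    - {"translation": [0,0,7.5],"delta_rot": [0,0,0],"jaw": 1.5}
    - {"translation": [0,0,8.2],"delta_rot": [0,0,0],"jaw": 1.5}
    - {"translation": [0,0,8.4],"delta_rot": [0,0,0],"jaw": 1.5}
    - {"translation": [0,0,8.4],"delta_rot": [0,0,0],"jaw": 1.5}

```text
time: 53.2
tool_pos: [0.5985, 0.0012, 0.132]
tool_rot: [0.0, 1.0, -0.0, 0.0]
contact_force: [0.5, 1.0, -0.9]
gripper_width: 0.26
grasp_force: 58.9
```

Request:
send_rows:
  steps:
    - {"translation": [0,0,0.1],"delta_rot": [0,0,0],"jaw": 1.5}
    - {"translation": [0,0,0.2],"delta_rot": [0,0,0],"jaw": 1.5}
    - {"translation": [0,0,0.3],"delta_rot": [0,0,0],"jaw": 1.5}
    - {"translation": [0,0,0.4],"delta_rot": [0,0,0],"jaw": 1.5}
    - {"translation": [0,0,0.4],"delta_rot": [0,0,0],"jaw": 1.5}
    - {"translation": [0,0,0.4],"delta_rot": [0,0,0],"jaw": 1.5}
    - {"translation": [0,0,0.4],"delta_rot": [0,0,0],"jaw": 1.5}
    - {"translation": [0,0,0.4],"delta_rot": [0,0,0],"jaw": 1.5}

```text
time: 54.0
tool_pos: [0.5987, 0.0014, 0.1285]
tool_rot: [-0.0, 1.0, -0.0, 0.001]
contact_force: [0.0, 1.1, 3.9]
gripper_width: 0.262
grasp_force: 59.4
```

Contact made. Now I'll release, rise straight up, back off and check.

Request:
send_rows:
  steps:
    - {"translation": [0,0,0],"delta_rot": [0,0,0],"jaw": 2.8}
    - {"translation": [0,0,0],"delta_rot": [0,0,0],"jaw": 4}
    - {"translation": [0,0,0],"delta_rot": [0,0,0],"jaw": 4.5}
    - {"translation": [0,0,0],"delta_rot": [0,0,0],"jaw": 5}
    - {"translation": [0,0,-2],"delta_rot": [0,0,0],"jaw": 5}
    - {"translation": [0,0,-4.5],"delta_rot": [0,0,0],"jaw": 5}
    - {"translation": [0,0,-7],"delta_rot": [0,0,0],"jaw": 5}
    - {"translation": [0,0,-10],"delta_rot": [0,0,0],"jaw": 5}

```text
time: 54.8
tool_pos: [0.5976, 0.0015, 0.2277]
tool_rot: [-0.0, 1.0, -0.0, -0.001]
contact_force: [1.4, 0.6, 0.2]
gripper_width: 0.587
grasp_force: 0.0
```

Request:
send_rows:
  steps:
    - {"translation": [-1,1,-1],"delta_rot": [0,0,0],"jaw": 5}
    - {"translation": [-3,4,-1],"delta_rot": [0,0,0],"jaw": 5}
    - {"translation": [-5,7,-1],"delta_rot": [0,0,0],"jaw": 5}
    - {"translation": [-7,10,-1],"delta_rot": [0,0,0],"jaw": 5}
    - {"translation": [-9,13,-1],"delta_rot": [0,0,0],"jaw": 5}
    - {"translation": [-11,16,-1],"delta_rot": [0,0,0],"jaw": 5}
    - {"translation": [-12,18,-1],"delta_rot": [0,0,0],"jaw": 5}
    - {"translation": [-12,18,-1],"delta_rot": [0,0,0],"jaw": 5}

```text
time: 55.6
tool_pos: [0.4771, -0.1805, 0.2378]
tool_rot: [0.0, 1.0, -0.002, -0.0]
contact_force: [-0.4, -0.6, -0.6]
gripper_width: 0.584
grasp_force: 0.0
```

```bash
python3 - <<'E'
from h import *
f=cam('top');W=cloud(f);q=np.nan_to_num(W);W0=np.load('top0.npz')['W'];q0=np.nan_to_num(W0)
for n,c,lo,hi in(('sq',(.642,.067),.125,.14),('rd',(.65,-.059),.129,.142),('sl',(.597,.001),.143,.16),('flat',(.586,.07),.02,.03),('jar',(.586,-.066),.034,.048)):
    for Q in(q0,q):
        d=(np.hypot(Q[...,0]-c[0],Q[...,1]-c[1])<.035)&(Q[...,2]>lo)&(Q[...,2]<hi);print(n,d.sum(),Q[d].mean(0).round(4) if d.any() else 0)
d=(np.hypot(q[...,0]-.524,q[...,1]-.289)<.03)&(q[...,2]>.125)&(q[...,2]<.16);print('cup',d.sum(),np.percentile(q[d][:,2],[90,97]))
s=cam('scene')
cv2.imwrite('pics/e.png',cv2.resize(s['pixels'][100:330,180:460],None,fx=2.5,fy=2.5))
E
```

```text
sq 181 [0.6425 0.0673 0.1309]
sq 182 [0.6431 0.0675 0.1308]
rd 141 [ 0.65   -0.059   0.1347]
rd 143 [ 0.6515 -0.0583  0.1345]
sl 33 [5.965e-01 5.000e-04 1.499e-01]
sl 35 [ 5.961e-01 -2.000e-04  1.488e-01]
flat 278 [0.5822 0.0701 0.0258]
flat 277 [0.5828 0.0701 0.0257]
jar 173 [ 0.581  -0.0676  0.0398]
jar 175 [ 0.5815 -0.0675  0.04  ]
cup 361 [0.14055916 0.14257396]
```

View pics/e.png

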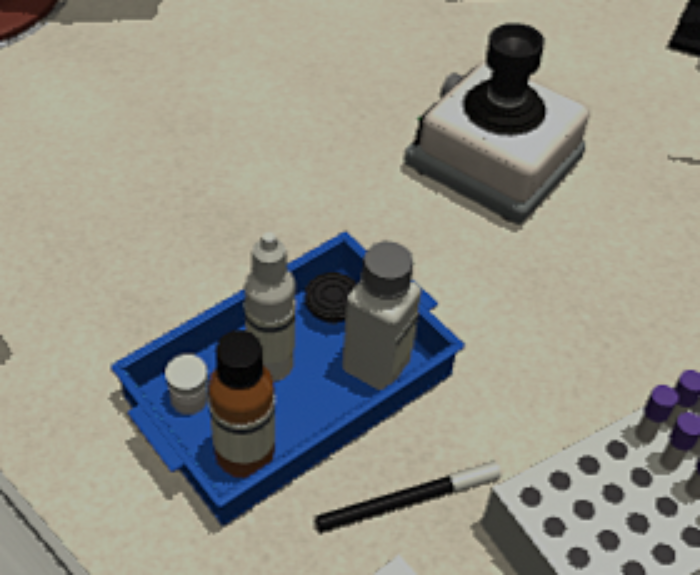

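The final scene crop shows the three bottles upright in the blue tray at (270,310), (380,315) and (243,400), each within 2 mm of where it stood. The cup head is seated on the mixer at (513,70).

```bash
python3 -c "
from plant import *
print(job_done())"
```

```text
the job is handed in; nothing more can be done
None
```

The job is handed in: the cup head is fully home on the mixer spigot and holding by itself, all three bottles are upright within 2 mm of their original places, and the flat head and jar were left alone.

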